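# Fit the pivot shaft of a television swivel foot

## Robot

A 7-joint arm with a two-finger parallel gripper is mounted at the origin on the work surface. World frame = base frame: x ahead of the robot, y to its left, z up, the work surface at z = 0. Lengths are in mm, angles in rad, forces in N, time in s.
With the tool pointing down it reaches from about 425 to 975 mm from the base axis. Payload 16.7 kg.
Tool frame: the origin (TCP) lies at the very end of the fingers, on their centre line; the grasp point (between the pads) lies 19 mm behind it; z points along the fingers, y is the direction in which the jaws open and shut (so a half turn about z gives the same grasp; the last joint's range is limited). The gripper opens to 85 mm and grips with 20 to 120 N. Pads are 22 mm wide; open, the fingers measure 114 mm over their backs; the gripper's body (76 mm by 85 mm) begins 54 mm behind the grasp point. The pads swing forward as they close: fully open they stand 13 mm farther back than shut.
Start: joints at [1.135, 0.426, 0.074, 1.606, -0.034, 1.111, -0.067], TCP at [190.916, -647.4, 231.302] pointing down, gripper open.
Joint ranges: [-2.85, 2.85], [-0.5, 2.14], [-1.23, 1.37], [0.21, 2.46], [-1.02, 4.16], [0.16, 2.05], [-2.73, 2.73]. Speed limits (rad/s): [1.89, 1.89, 2.39, 2.39, 3.01, 3.01, 3.01].

## Interface

Orientations are given as a rotation vector (axis times angle).
In Python, from station import bot, capture, camera_model gives the robot as it stands.
- The arm moves only by the tool jog_arm, never from a script. Its argument "increments" is a list of rows, each an object with "claw": the finger opening in m, from 0 to 0.0854; "dp": the shift along the tool's x, y, z in m, a list of three; "twist": the turn about the tool's z in rad. A call has 1 to 12 rows; each row shifts and turns the pose as measured when the row begins, along the tool's axes as they then stand; what a row does not reach is not made up. A row lasts 1/12 s, in which the tool goes at most 41.7 mm and 7.16 degrees, less where a joint would pass 70% of its speed; a pose out of reach is approached as far as the arm can. A call is refused whole if a number of a shift passes 0.0417 or a number of a turn 0.125, either way. A call with a gripper value outside its range is refused whole. The fingers move at their own pace and stop on an object; "grip_force" is the grip in N (left out, the last holds). Time passes only in rows, so rows that do not move let the fingers close. It gives the time, the measured TCP pose, the force and the opening at its end, in the units of the state.
- bot.sense(): the state, without advancing time (a new reading comes with each control period).
- capture(name): name is "scene" or "top" or "wrist"; returns the picture (400x640x3 uint8, blue, green, red); there is no depth.
- camera_model(name): a dict with "fx", "fy", "cx", "cy" (pixels), "dist" ([k1, k2, p1, p2, k3] as OpenCV has them; the pictures are not rectified), "world_from_camera" (4x4, takes a point from camera to world coordinates). Camera axes: x right, y down, z forward; pixel columns grow to the right and rows downward; lengths in mm; the calibration is good to about 2 mm. A picture is of the moment at which its call begins: read the wrist's pose just before it. camera_model takes no time and is no camera call; for the wrist camera it gives the pose at the moment of the call.
- bot.hand_in(): hands the job in, once; it reports no verdict.
The state is a dict: "time_s": time; "qpos": joint angles; "dq": joint speeds; "joint_efforts": joint torques, N m; "tool_pos": TCP position; "tcp_rot": TCP orientation; "force": force on the tool from outside, world axes, zero at the start; "ft_torque": the same for the moment, N m; "width": finger opening in mm.
Only numpy, scipy, OpenCV 4.12 (cv2) and the standard library are available. Lean on these libraries where they do the work, as an engineer would, in place of code of your own. Each camera call takes 0.05 s, during which the arm holds its last target.

## Task

Press the white hub insert fully down into the square recess of the television's swivel foot, so that its flange lies flush with the foot's housing. Then take the steel pivot shaft out of the blue holder, push it nose first into the hub, turning it until its key slips into the keyway, and keep pushing against the spring until the shaft's shoulder is down on the hub. Finish while still holding the shaft pressed fully home (do not let go: the spring would push it out again), and leave the other things on the bench where they are.

Things in the scene. Friction and masses are not known exactly. Their poses are not given: they have to be found in the camera images.
- foot: Fixed swivel foot: dark plate 180 x 150 x 8 mm with a grey housing 100 x 100 mm, top 40 mm above the bench. In its middle a square recess 64 x 64 mm (4 mm chamfers at the mouth), 24 mm deep, floor 16 mm above the bench, sides along the foot's x and y; a round well 28 mm across, 8 mm deep, in its floor. Origin: centre of the underside, on the recess axis; z up.
- plunger (a joint): Round brass spring plunger, 16 mm across, in the middle of the recess; its value is how far it is pressed down, 0 (free, its top 6 mm above the recess floor) to 0.012 m (stop). The spring pushes up with 4 N at 0 and 11 N at 0.010 m, where the shaft is fully home.
- hub: Loose white plastic hub insert, about 0.14 kg, upright: square flange 60 x 60 mm, 24 mm high (lowest 5 mm narrowing to 55 mm), and on it a square collar 42 x 42 mm, 20 mm high (44 in all), faces along x and y. Fits the recess in any of four square positions; seated, underside on the recess floor, flange flush with the housing top. Origin: centre of the underside; z up; +x to the keyway.
- hub_top (a point): Centre of the bore at the top of the hub's collar, 44 mm above the hub's origin. The bore is octagonal, 22.4 mm across flats, with a keyway 8.2 mm wide on the hub's +x side reaching 17 mm from the axis, over the whole height; a red mark on the collar's top lies just outside the keyway.
- holder: Fixed blue holder block, 90 x 90 x 20 mm, with a round hole 24 mm across and 12 mm deep in the middle, in which the shaft stands. Origin: centre of the underside.
- shaft: Loose steel pivot shaft, about 0.28 kg, 84 mm long, upright in the holder, its underside 8 mm above the bench. Round shank 20 mm across, 48 mm long, lowest 6 mm tapered to 13 mm; brass key on its +x side, 6 mm wide, out to 15 mm from the axis, from 14 to 42 mm above the underside; above it the square head. Origin: centre of the underside (nose); z up; +x to the key.
- shoulder (a point): Centre of the shaft's shoulder, 48 mm above the shaft's origin: the underside of its square head, 26 x 26 mm, 36 mm tall, faces along the shaft's x and y, red mark on top on the key's side. Home, it lies on the collar's top (point hub_top). The nose enters 14 mm before the key meets the collar's top; the nose meets the plunger 10 mm before home.
- phone: black smartphone lying flat, 72 x 148 x 8 mm; leave it alone. Origin: centre of its underside.
- screwdriver: screwdriver with a yellow handle lying on the bench; leave it alone. Origin: on the handle's axis.
- jar: amber screw jar, 52 mm across, 60 mm tall; leave it alone. Origin: centre of its underside.
- cup: white cup, 76 mm across, 95 mm tall; leave it alone. Origin: centre of its underside.
- pulley: spare aluminium pulley, 64 mm across, 36 mm tall, lying flat; leave it alone. Origin: centre of its underside.
- tray: blue open parts tray, 110 x 150 x 30 mm; leave it alone. Origin: centre of its underside.
- tape: roll of yellow tape lying flat, 84 mm across, 19 mm tall; leave it alone. Origin: centre of its underside.
Mind the look-alikes: they are no part of the job. Of the things that look like the shaft, the smallest one is meant.

How it is judged (in metres and radians):
On the way, in this order (a step that is already met when the one before it is completed fails the run):
1. the hub is pressed flush into the foot's recess (z of hub in the frame of foot below 0.018 m and horizontal distance between hub and foot below 0.004 m and angle between hub's own z axis and vertical below 0.05 rad), for 0.2 s.
2. the shaft's key has slipped into the keyway of the seated hub (at least 6 mm deep) (all of step 1 and angle between the x axis of shaft and the x axis of hub, either way round below 0.14 rad and horizontal distance between shoulder and hub_top below 0.004 m and angle between shaft's own z axis and vertical below 0.08 rad and z of shoulder in the frame of hub below 0.066 m), for 0.1 s.
At the end, for the whole second after the job is handed in: Hub seated in the recess (2 mm of its floor, 4 mm of centre, 0.05 rad upright); shaft keyed in it (0.14 rad, 4 mm, 0.08 rad upright), shoulder within 1.8 mm of the collar, plunger pressed over 8.2 mm, fingers still holding the shaft (over 3 N), at rest (all of step 1 and angle between the x axis of shaft and the x axis of hub, either way round below 0.14 rad and horizontal distance between shoulder and hub_top below 0.004 m and angle between shaft's own z axis and vertical below 0.08 rad and z of shoulder in the frame of hub below 0.0458 m and value of joint plunger above 0.0082 m and contact force between the fingers and shaft above 3 N and linear speed of shaft below 0.02 m/s); the arm keeps its last pose, push and grip.
It fails at once if another thing on the bench is displaced by more than 30 mm (distance of any of phone, screwdriver, jar, cup, pulley, tray, tape from where it was at the start of the episode above 0.03 m).
It also fails if it takes over 61 s, if anything falls off the work surface, if the arm or the gripper's body presses on something with over 40 N, if the wrist force passes 120 N, or if a joint passes its speed limit or range.

## Working session

There is one attempt and no reset: what is moved stays moved. The work goes in short steps, Python scripts to look and compute and a tool call to move; the robot and the scene stay as the last step left them, time stands still between calls to the robot, and variables do not carry over. Pictures are saved under pics/ and viewed, and the job is handed in when it is done.

Besides the shell and the picture viewer there is one more tool, called by a JSON object that holds its "method" and its "body". jog_arm: Moves the arm, as the interface text tells. Its arguments: {"type":"object","properties":{"increments":{"type":"array","items":{"type":"object","properties":{"claw":{"type":"number"},"dp":{"type":"array","items":{"type":"number"}},"twist":{"type":"number"}}}},"grip_force":{"type":"number"}},"required":["increments"]}

```bash
ls; mkdir -p pics; python3 - <<'E'
from station import bot,capture,camera_model
import cv2,numpy as np
print(bot.sense())
for n in ["scene","top","wrist"]:
    m=camera_model(n); print(n,m["fx"],m["fy"],m["cx"],m["cy"],m["dist"],np.array(m["world_from_camera"]).round(3).tolist())
    cv2.imwrite(f"pics/{n}0.png",capture(n))
E
```

```text
pics
{'time_s': 0.0, 'qpos': array([ 1.13449562,  0.42671504,  0.0738494 ,  1.6066088 , -0.03407705,
        1.11079991, -0.06708555]), 'dq': array([-0.00082391, -0.00048506,  0.00105552,  0.00015693, -0.00047489,
       -0.00021231, -0.00016734]), 'joint_efforts': array([-1.56093083e-04, -9.49820423e+01,  3.76135871e+00, -4.63508284e+01,
        1.93444302e-02,  1.02679300e-02,  2.27248296e-05]), 'tool_pos': array([ 190.79848567, -647.04785033,  230.62108231]), 'tcp_rot': array([-3.10812265e+00, -4.48777284e-01,  4.59470818e-04]), 'force': array([0.20705599, 0.14661945, 0.22871693]), 'ft_torque': array([-0.01470547,  0.00172904, -0.03371966]), 'width': 85.4485506981016}
scene 379.32471498010324 379.32471498010324 326.26248267365065 205.79257295187966 [-0.0058972  0.         0.         0.         0.       ] [[-0.76, 0.481, -0.437, 1093.267], [0.65, 0.578, -0.493, 584.831], [0.015, -0.659, -0.752, 941.845], [0.0, 0.0, 0.0, 1.0]]
top 392.8839529606042 392.8839529606042 322.3003566055734 199.8392746431561 [-0.05598451  0.          0.          0.          0.        ] [[0.022, -0.993, 0.118, 437.381], [-1.0, -0.022, 0.001, 12.668], [0.001, -0.118, -0.993, 1293.102], [0.0, 0.0, 0.0, 1.0]]
wrist 353.8746875879505 353.8746875879505 317.9576579939508 197.15067256721326 [-0.07117707  0.          0.          0.          0.        ] [[0.281, -0.909, -0.308, 269.633], [-0.96, -0.267, -0.088, -624.048], [-0.002, 0.321, -0.947, 372.413], [0.0, 0.0, 0.0, 1.0]]
```

View pics/scene0.png

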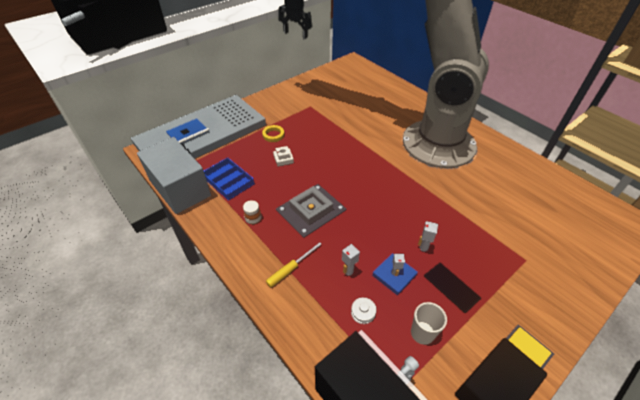

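View pics/top0.png

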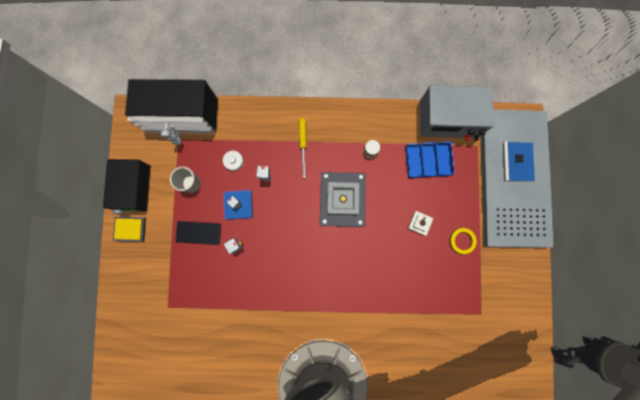

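View pics/wrist0.png

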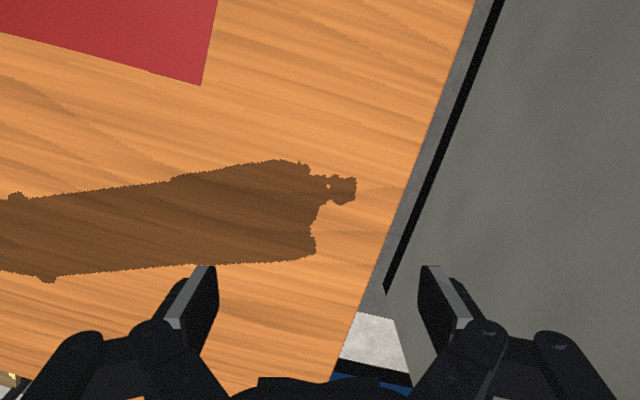

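The top view shows the foot at (343,198), hub at (421,223), and holder with shaft at (236,204). There are two free-standing look-alikes at (263,173) and (233,246). I'll enlarge the crops.

```bash
cat > h.py <<'E'
import cv2,numpy as np
from station import bot,capture,camera_model
from scipy.spatial.transform import Rotation as R
def px2w(m,u,v,z):
    K=np.array([[m["fx"],0,m["cx"]],[0,m["fy"],m["cy"]],[0,0,1]])
    p=cv2.undistortPoints(np.array([[[u,v]]],float),K,np.array(m["dist"]))[0,0]
    T=np.array(m["world_from_camera"]); d=T[:3,:3]@[p[0],p[1],1]; o=T[:3,3]
    return (o+d*(z-o[2])/d[2])[:3]
def w2px(m,P):
    K=np.array([[m["fx"],0,m["cx"]],[0,m["fy"],m["cy"]],[0,0,1]])
    T=np.linalg.inv(np.array(m["world_from_camera"]))
    r,_=cv2.Rodrigues(T[:3,:3]); return cv2.projectPoints(np.array(P,float).reshape(-1,1,3),r,T[:3,3],K,np.array(m["dist"]))[0][:,0]
def crop(img,x,y,w,h,s,name):
    c=cv2.resize(img[y:y+h,x:x+w],None,fx=s,fy=s,interpolation=cv2.INTER_CUBIC); cv2.imwrite(name,c)
E
python3 - <<'E'
from h import *
t=cv2.imread("pics/top0.png")
a=cv2.resize(t[145:265,165:280],None,fx=5,fy=5,interpolation=cv2.INTER_CUBIC)
crop(t,170,145,110,115,5,"pics/c1.png"); crop(t,310,160,130,90,6,"pics/c2.png")
E
```

```text
(no output)
```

View pics/c1.png

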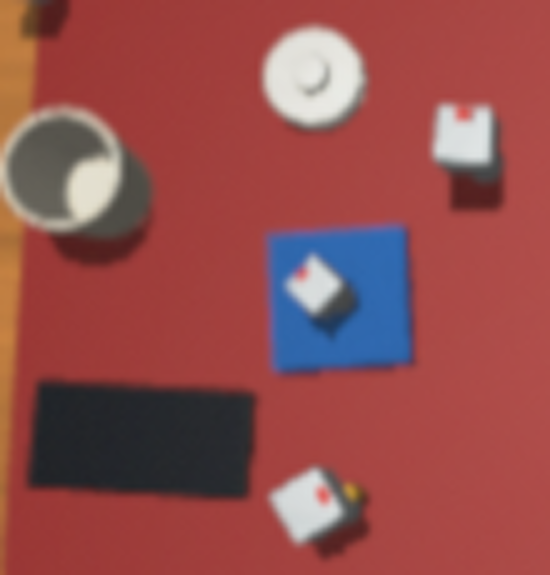

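View pics/c2.png

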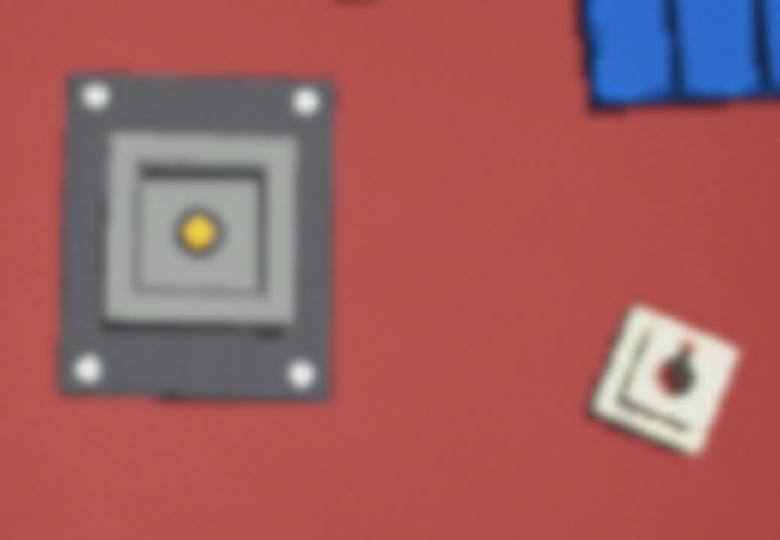

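```bash
python3 - <<'E'
from h import *
m=camera_model("top")
def q(pts,ox,oy,s,z):
    w=np.array([px2w(m,ox+(a-.0)/s,oy+b/s,z)[:2] for a,b in pts]); 
    e=w[1]-w[0]+w[2]-w[3]; 
    print(w.round(1).tolist(),"c",w.mean(0).round(1),"edge",np.linalg.norm(np.roll(w,-1,0)-w,axis=1).round(1),"ang",np.degrees(np.arctan2(e[1],e[0])).round(1))
q([(110,135),(298,137),(293,325),(103,322)],310,160,6,40)
q([(96,97),(307,102),(302,374),(88,370)],310,160,6,8)
q([(632,305),(740,350),(697,455),(592,410)],310,160,6,24)
q([(268,232),(405,227),(412,362),(275,370)],170,145,5,20)
q([(312,255),(347,287),(318,318),(286,287)],170,145,5,92)
q([(438,104),(493,104),(493,167),(433,162)],170,145,5,92)
q([(270,500),(318,467),(347,510),(302,544)],170,145,5,92)
print(R.from_rotvec(bot.sense()["tcp_rot"]).as_matrix().round(3))
# jar, tray, tape rough
for n,u,v,z in [("tape",463,240,19),("tray",430,160,30),("cup",184,180,95),("phone",198,233,8),("jar",372,148,60),("pul",232,159,36)]: print(n,px2w(m,u,v,z).round())
E
```

```text
[[643.3, -3.9], [644.5, -105.1], [542.9, -103.6], [542.3, -2.2]] c [593.2 -53.7] edge [101.3 101.6 101.4 101. ] ang -89.5
[[669.6, 3.9], [669.5, -112.9], [518.9, -111.8], [518.5, 5.0]] c [594.1 -54. ] edge [116.8 150.6 116.8 151.1] ang -89.9
[[559.1, -289.1], [535.9, -347.9], [478.7, -324.0], [501.8, -267.1]] c [ 518.9 -307. ] edge [63.2 62.  61.4 61.4] ang -111.8
[[609.5, 338.9], [614.8, 248.7], [526.3, 240.3], [519.0, 329.6]] c [567.4 289.4] edge [90.3 88.9 89.6 91. ] ang -86.0
[[586.0, 292.3], [566.6, 269.6], [547.0, 286.7], [565.8, 307.4]] c [566.4 289. ] edge [29.8 26.  28.  25.3] ang -131.3
[[682.6, 218.2], [683.3, 183.9], [643.5, 182.3], [645.9, 219.7]] c [663.8 201. ] edge [34.4 39.8 37.5 36.7] ang -91.3
[[435.0, 310.8], [455.7, 282.3], [430.1, 263.4], [408.8, 290.0]] c [432.4 286.6] edge [35.3 31.9 34.  33.4] ang -52.7
[[ 0.959  0.283 -0.   ]
 [ 0.283 -0.959  0.001]
 [-0.    -0.001 -1.   ]]
tape [ 468. -446.   19.]
tray [ 728. -337.   30.]
cup [632. 446.  95.]
phone [472. 420.   8.]
jar [ 756. -142.   60.]
pul [715. 313.  36.]
```

The holder shaft's head measures about 26 mm, against 35 mm for the others, so it is the smallest and the right one. The foot is at about (593.5,-54) with yaw near 0, and the hub at (519,-307) with yaw about -22°. I'm moving above the hub.

{"method": "jog_arm", "body": {"increments": [{"dp": [0.034,-0.0194,0]},{"dp": [0.034,-0.0194,0]},{"dp": [0.034,-0.0194,0]},{"dp": [0.034,-0.0194,0]},{"dp": [0.034,-0.0194,0]},{"dp": [0.034,-0.0194,0]},{"dp": [0.034,-0.0194,0]},{"dp": [0.034,-0.0194,0]},{"dp": [0.034,-0.0194,0]},{"dp": [0.034,-0.0194,0]},{"dp": [0.034,-0.0194,0]},{"dp": [0,0,0]}]}}

```text
schema error: expected keys claw, dp, twist
```

{"method": "jog_arm", "body": {"increments": [{"twist": 0.112},{"twist": 0.112},{"twist": 0.112},{"twist": 0.112},{"twist": 0.112},{"twist": 0.112},{"dp": [0,0,0]}]}}

```text
schema error: expected keys claw, dp, twist
```

```bash
cat >> h.py <<'E'
def st():
    s=bot.sense(); M=R.from_rotvec(s["tcp_rot"]).as_matrix()
    print("t",round(s["time_s"],2),"p",s["tool_pos"].round(1),"yaw",np.degrees(np.arctan2(M[1,0],M[0,0])).round(2),"z",M[:,2].round(3),"F",s["force"].round(1),"T",s["ft_torque"].round(2),"w",round(s["width"],1),"q7",s["qpos"][6].round(2))
    return s,M
def to(x,y,z=None):
    s,M=st(); p=s["tool_pos"]; d=np.array([x,y,p[2] if z is None else z])-p
    print("tool delta",(M.T@d).round(2)); return M.T@d
E
python3 - <<'E'
from h import *
to(519,-307)
cv2.imwrite("pics/w1.png",capture("wrist"))
E
```

```text
t 0.15 p [ 190.8 -647.1  230.7] yaw 16.43 z [-0.     0.001 -1.   ] F [ 0.  -0.4 -0.1] T [-0.04  0.01  0.08] w 85.5 q7 -0.07
tool delta [ 4.1096e+02 -2.3341e+02  2.1000e-01]
```

View pics/w1.png

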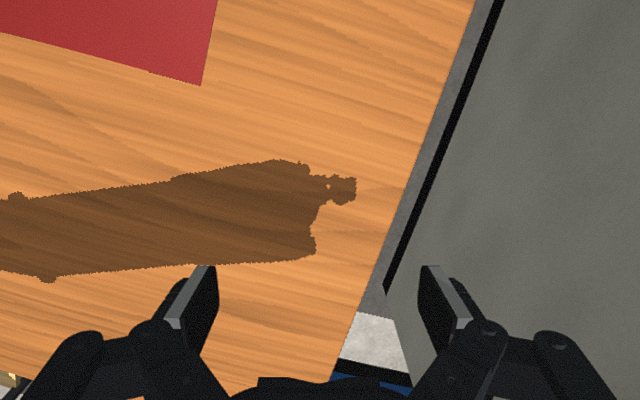

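The picture hasn't changed, because both calls were refused: every row needs all three keys.

{"method": "jog_arm", "body": {"increments": [{"claw": 0.085,"dp": [0.034,-0.0194,0],"twist": 0},{"claw": 0.085,"dp": [0.034,-0.0194,0],"twist": 0},{"claw": 0.085,"dp": [0.034,-0.0194,0],"twist": 0},{"claw": 0.085,"dp": [0.034,-0.0194,0],"twist": 0},{"claw": 0.085,"dp": [0.034,-0.0194,0],"twist": 0},{"claw": 0.085,"dp": [0.034,-0.0194,0],"twist": 0},{"claw": 0.085,"dp": [0.034,-0.0194,0],"twist": 0},{"claw": 0.085,"dp": [0.034,-0.0194,0],"twist": 0},{"claw": 0.085,"dp": [0.034,-0.0194,0],"twist": 0},{"claw": 0.085,"dp": [0.034,-0.0194,0],"twist": 0},{"claw": 0.085,"dp": [0.034,-0.0194,0],"twist": 0},{"claw": 0.085,"dp": [0,0,0],"twist": 0}]}}

```text
time_s: 1.2
tool_pos: [498.6, -324.1, 228.1]
tcp_rot: [-3.11, -0.437, 0.004]
force: [0.2, 0.3, 0.9]
width: 85.3
```

{"method": "jog_arm", "body": {"increments": [{"claw": 0.085,"dp": [0,0,0],"twist": 0.112},{"claw": 0.085,"dp": [0,0,0],"twist": 0.112},{"claw": 0.085,"dp": [0,0,0],"twist": 0.112},{"claw": 0.085,"dp": [0,0,0],"twist": 0.112},{"claw": 0.085,"dp": [0,0,0],"twist": 0.112},{"claw": 0.085,"dp": [0,0,0],"twist": 0.112},{"claw": 0.085,"dp": [0,0,0],"twist": 0}]}}

```text
time_s: 1.78
tool_pos: [500.4, -320.4, 226.9]
tcp_rot: [-3.072, 0.648, 0.007]
force: [0.1, -0.4, 0.2]
width: 85.0
```

```bash
python3 - <<'E'
from h import *
to(519,-307)
cv2.imwrite("pics/w2.png",capture("wrist"))
E
```

```text
t 1.78 p [ 500.4 -320.4  226.9] yaw -23.82 z [-0.004  0.003 -1.   ] F [ 0.1 -0.4  0.2] T [ 0.   -0.01  0.03] w 85.0 q7 -1.52
tool delta [ 11.63 -19.81  -0.03]
```

View pics/w2.png

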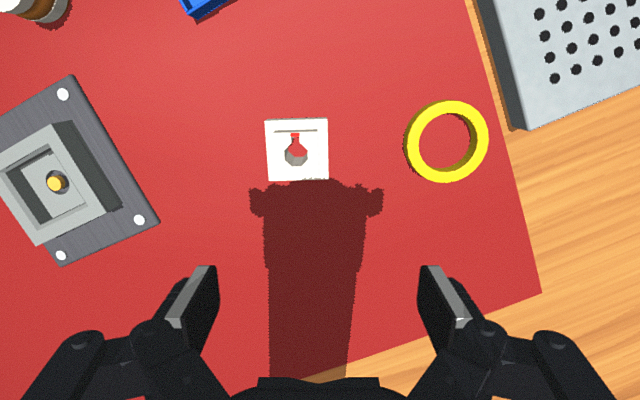

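```bash
python3 - <<'E'
from h import *
w=cv2.imread("pics/w2.png")
crop(w,255,105,90,85,8,"pics/c3.png"); crop(w,0,60,170,220,2.7,"pics/c4.png")
E
```

```text
(no output)
```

View pics/c3.png

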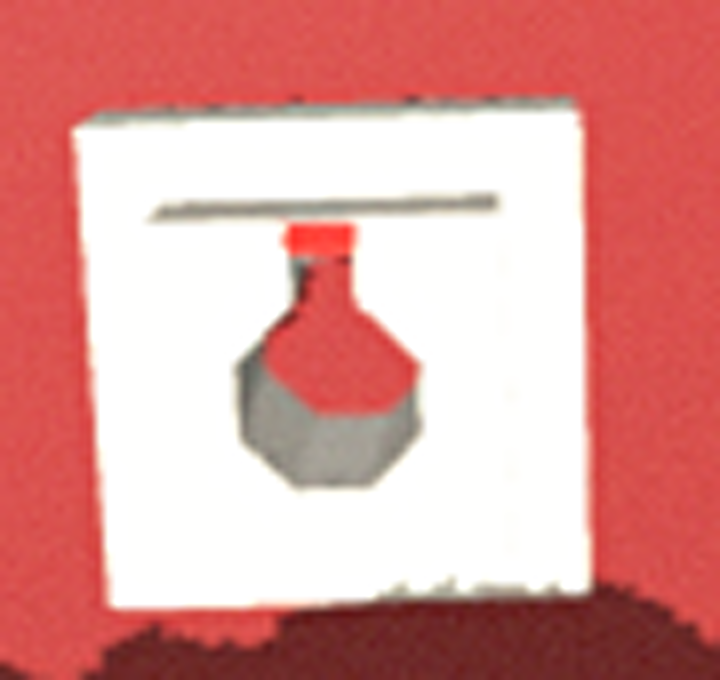

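View pics/c4.png

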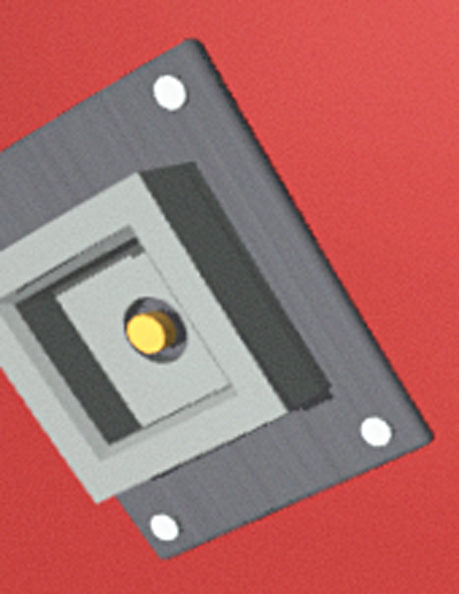

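```bash
python3 - <<'E'
from h import *
m=camera_model("wrist")
f=lambda a,b,z: px2w(m,255+a/8-.5+.0625,105+b/8-.5+.0625,z)
w=np.array([f(a,b,24) for a,b in [(75,125),(580,105),(592,595),(110,607)]])[:,:2]
print(w.round(1),w.mean(0)); e=w[1]-w[0]+w[2]-w[3];print(np.degrees(np.arctan2(e[1],e[0])),np.linalg.norm(np.roll(w,-1,0)-w,axis=1)); e=w[0]-w[3]+w[1]-w[2];print(np.degrees(np.arctan2(e[1],e[0])))
L,Rr,B,mk=[f(a,b,44) for a,b in [(238,400),(421,400),(333,488),(320,224)]]
print("bore L,R,B,markouter",L,Rr,B,mk)
u=np.array([np.cos(np.radians(-21.8)),np.sin(np.radians(-21.8))]);
print("bore from bottom", B[:2]+11.2*u, "mid LR",(L+Rr)[:2]/2)
g=lambda a,b,z: px2w(m,a/2.7-.3,60+b/2.7-.3,z)
print("plunger", g(149,333,22), "house corners",g(139,173,40),g(289,411,40),g(98,501,40))
a=(g(139,173,40)+g(98,501,40))[:2]/2
print(a)
for p in [(170,92),(376,432),(164,527)]: print(g(*p,8))
E
```

```text
[[ 560.3 -289.4]
 [ 538.2 -346. ]
 [ 481.4 -323.4]
 [ 504.3 -266.8]] [ 521.0468972  -306.39788344]
-111.71367926366408 [60.73974148 61.09432291 61.1043314  60.40790971]
-21.826282775040553
bore L,R,B,markouter [ 525.1095555  -296.60005313   44.        ] [ 516.57998898 -316.15427334   44.        ] [ 511.10020371 -302.36454276   44.        ] [ 539.89595524 -313.92077697   44.        ]
bore from bottom [ 521.49924497 -306.52386252] mid LR [ 520.84477224 -306.37716324]
plunger [593.77882798 -54.2029192   22.        ] house corners [ 643.27390422 -102.84990828   40.        ] [ 544.43744321 -103.11765256   40.        ] [544.52445927  -3.86464539  40.        ]
[593.89918174 -53.35727683]
[ 669.61372407 -108.51389745    8.        ]
[ 518.38546114 -108.28354558    8.        ]
[518.63588375   8.54925692   8.        ]
```

```bash
python3 - <<'E'
from h import *
to(521,-306.5)
E
```

```text
t 1.83 p [ 500.4 -320.4  226.9] yaw -23.42 z [-0.004  0.003 -1.   ] F [-0.3  0.   0.2] T [-0.03 -0.    0.04] w 84.8 q7 -1.52
tool delta [ 13.4  -20.91  -0.04]
```

{"method": "jog_arm", "body": {"increments": [{"claw": 0.085,"dp": [0.0134,-0.0209,0],"twist": -0.028},{"claw": 0.085,"dp": [0,0,0.03],"twist": 0},{"claw": 0.085,"dp": [0,0,0.03],"twist": 0},{"claw": 0.085,"dp": [0,0,0.03],"twist": 0},{"claw": 0.085,"dp": [0,0,0.03],"twist": 0},{"claw": 0.085,"dp": [0,0,0.02],"twist": 0},{"claw": 0.085,"dp": [0,0,0],"twist": 0},{"claw": 0.085,"dp": [0,0,0],"twist": 0}]}}

```text
time_s: 2.5
tool_pos: [524.1, -306.1, 83.6]
tcp_rot: [-3.094, 0.532, -0.001]
force: [-0.2, 0.1, 0.3]
width: 84.9
```

```bash
python3 - <<'E'
from h import *
to(521,-306.5,25)
E
```

```text
t 2.5 p [ 524.1 -306.1   83.6] yaw -19.51 z [ 0.001  0.002 -1.   ] F [-0.2  0.1  0.3] T [-0.04 -0.05 -0.  ] w 84.9 q7 -1.5
tool delta [-2.75  1.56 58.57]
```

{"method": "jog_arm", "body": {"increments": [{"claw": 0.085,"dp": [-0.0027,0.0016,0.02],"twist": 0.04},{"claw": 0.085,"dp": [0,0,0.02],"twist": 0},{"claw": 0.085,"dp": [0,0,0.014],"twist": 0},{"claw": 0.085,"dp": [0,0,0],"twist": 0},{"claw": 0.085,"dp": [0,0,0],"twist": 0}]}}

```text
time_s: 2.92
tool_pos: [525.2, -308.8, 35.4]
tcp_rot: [-3.087, 0.58, -0.014]
force: [0.5, -0.0, -0.3]
width: 85.1
```

```bash
python3 - <<'E'
from h import *
to(521,-306.5,25)
cv2.imwrite("pics/w3.png",capture("wrist")); st()
E
```

```text
t 2.92 p [ 525.2 -308.8   35.4] yaw -21.29 z [ 0.009 -0.001 -1.   ] F [ 0.5 -0.  -0.3] T [0.03 0.03 0.  ] w 85.1 q7 -1.53
tool delta [-4.83 -0.58 10.41]
t 2.97 p [ 525.3 -308.8   35.7] yaw -21.3 z [ 0.009 -0.001 -1.   ] F [0.2 1.  0.2] T [0.01 0.02 0.04] w 85.1 q7 -1.53
```

View pics/w3.png

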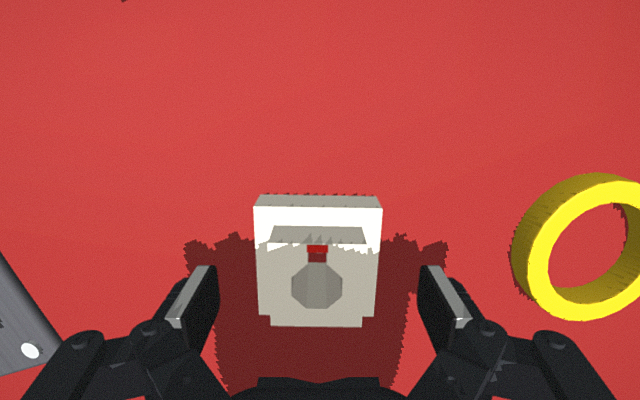

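The hub is between the fingers: bore at (317,285), fingertips at 217 and 420. I'm correcting x, lowering and closing.

{"method": "jog_arm", "body": {"increments": [{"claw": 0.085,"dp": [-0.0048,-0.0005,0.005],"twist": 0},{"claw": 0.085,"dp": [0,0,0.005],"twist": 0},{"claw": 0.085,"dp": [0,0,0],"twist": 0}]}}

```text
time_s: 3.22
tool_pos: [522.6, -307.4, 28.8]
tcp_rot: [3.087, -0.578, 0.023]
force: [0.2, 0.6, 0.4]
width: 85.1
```

```bash
python3 - <<'E'
from h import *
to(521,-306.5,25)
E
```

```text
t 3.22 p [ 522.6 -307.4   28.8] yaw -21.22 z [ 0.014 -0.004 -1.   ] F [0.2 0.6 0.4] T [-0.    0.06 -0.02] w 85.1 q7 -1.53
tool delta [-1.9  -0.29  3.73]
```

{"method": "jog_arm", "body": {"increments": [{"claw": 0.035,"dp": [-0.002,0,0.003],"twist": 0},{"claw": 0.035,"dp": [0,0,0],"twist": 0},{"claw": 0.035,"dp": [0,0,0],"twist": 0},{"claw": 0.035,"dp": [0,0,0],"twist": 0},{"claw": 0.035,"dp": [0,0,0],"twist": 0},{"claw": 0.035,"dp": [0,0,0],"twist": 0}], "grip_force": 50}}

```text
time_s: 3.72
tool_pos: [521.1, -306.9, 26.9]
tcp_rot: [3.087, -0.578, 0.025]
force: [-0.8, -0.1, -1.6]
width: 41.1
```

```bash
python3 - <<'E'
from h import *
to(521,-306.5,25)
cv2.imwrite("pics/w4.png",capture("wrist")); st()
E
```

```text
t 3.72 p [ 521.1 -306.9   26.9] yaw -21.2 z [ 0.015 -0.004 -1.   ] F [-0.8 -0.1 -1.6] T [0.   0.05 0.04] w 41.1 q7 -1.53
tool delta [-0.23 -0.35  1.92]
t 3.77 p [ 521.  -306.9   26.9] yaw -21.2 z [ 0.015 -0.004 -1.   ] F [ 0.4  0.4 -1.9] T [0.02 0.03 0.05] w 40.7 q7 -1.53
```

View pics/w4.png

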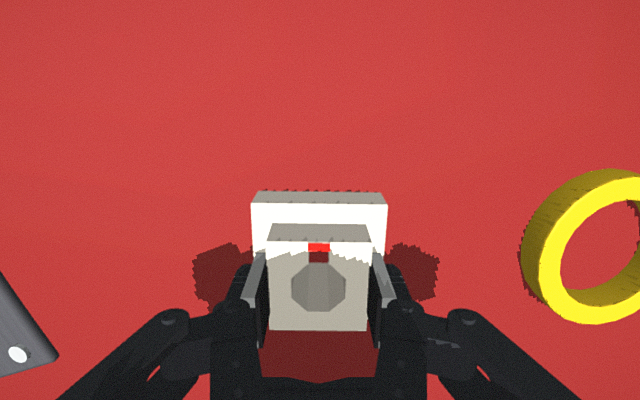

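{"method": "jog_arm", "body": {"increments": [{"claw": 0.035,"dp": [0,0,-0.02],"twist": 0},{"claw": 0.035,"dp": [0,0,-0.03],"twist": 0},{"claw": 0.035,"dp": [0,0,-0.03],"twist": 0},{"claw": 0.035,"dp": [0,0,0],"twist": 0},{"claw": 0.035,"dp": [0,0,0],"twist": 0}]}}

```text
time_s: 4.18
tool_pos: [518.5, -305.8, 108.0]
tcp_rot: [3.088, -0.577, 0.018]
force: [-0.1, 0.3, -1.8]
width: 40.8
```

```bash
python3 - <<'E'
from h import *
to(593.9,-53.7)
E
```

```text
t 4.18 p [ 518.5 -305.8  108. ] yaw -21.18 z [ 0.011 -0.002 -1.   ] F [-0.1  0.3 -1.8] T [ 0.03  0.02 -0.04] w 40.8 q7 -1.52
tool delta [ -20.77 -262.27    0.3 ]
```

{"method": "jog_arm", "body": {"increments": [{"claw": 0.035,"dp": [-0.0026,-0.03,0],"twist": 0},{"claw": 0.035,"dp": [-0.0026,-0.03,0],"twist": 0},{"claw": 0.035,"dp": [-0.0026,-0.03,0],"twist": 0},{"claw": 0.035,"dp": [-0.0026,-0.03,0],"twist": 0},{"claw": 0.035,"dp": [-0.0026,-0.03,0],"twist": 0},{"claw": 0.035,"dp": [-0.0026,-0.03,0],"twist": 0},{"claw": 0.035,"dp": [-0.0026,-0.03,0],"twist": 0},{"claw": 0.035,"dp": [-0.0026,-0.03,0],"twist": 0},{"claw": 0.035,"dp": [0,-0.01,0],"twist": 0},{"claw": 0.035,"dp": [0,0,0],"twist": 0}]}}

```text
time_s: 5.02
tool_pos: [589.5, -56.3, 100.3]
tcp_rot: [3.085, -0.585, 0.008]
force: [-0.3, 0.6, -1.1]
width: 40.8
```

```bash
python3 - <<'E'
from h import *
to(593.9,-53.7)
E
```

```text
t 5.02 p [589.5 -56.3 100.3] yaw -21.47 z [ 0.005 -0.002 -1.   ] F [-0.3  0.6 -1.1] T [0.04 0.02 0.  ] w 40.8 q7 -2.0
tool delta [ 3.19 -4.03  0.02]
```

{"method": "jog_arm", "body": {"increments": [{"claw": 0.035,"dp": [0.001,0,0],"twist": -0.09},{"claw": 0.035,"dp": [0.001,0,0],"twist": -0.09},{"claw": 0.035,"dp": [0.001,0,0],"twist": -0.09},{"claw": 0.035,"dp": [0.001,0,0],"twist": -0.08},{"claw": 0.035,"dp": [0,0,0],"twist": 0},{"claw": 0.035,"dp": [0,0,0],"twist": 0}]}}

```text
time_s: 5.52
tool_pos: [590.5, -60.1, 95.4]
tcp_rot: [3.138, -0.018, -0.003]
force: [0.3, -0.5, -1.8]
width: 40.4
```

```bash
python3 - <<'E'
from h import *
to(593.9,-53.7)
cv2.imwrite("pics/w5.png",capture("wrist")); cv2.imwrite("pics/s5.png",capture("scene"));
E
```

```text
t 5.52 p [590.5 -60.1  95.4] yaw -0.66 z [-0.002 -0.003 -1.   ] F [ 0.3 -0.5 -1.8] T [-0.04 -0.03 -0.01] w 40.4 q7 -1.68
tool delta [ 3.34 -6.42 -0.03]
```

View pics/w5.png

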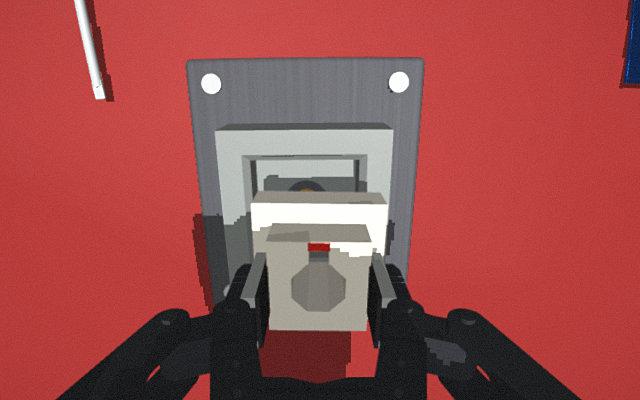

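{"method": "jog_arm", "body": {"increments": [{"claw": 0.035,"dp": [0.0033,-0.0064,0],"twist": -0.013},{"claw": 0.035,"dp": [0,0,0.01],"twist": 0},{"claw": 0.035,"dp": [0,0,0.01],"twist": 0},{"claw": 0.035,"dp": [0,0,0],"twist": 0}]}}

```text
time_s: 5.95
tool_pos: [594.3, -53.2, 73.9]
tcp_rot: [3.138, -0.004, -0.001]
force: [-1.3, -0.4, -1.3]
width: 41.1
```

```bash
python3 - <<'E'
from h import *
to(593.9,-53.7)
E
```

```text
t 5.95 p [594.3 -53.2  73.9] yaw -0.15 z [-0.001 -0.004 -1.   ] F [-1.3 -0.4 -1.3] T [-0.02  0.01 -0.01] w 41.1 q7 -1.69
tool delta [-0.42  0.49  0.  ]
```

Within 0.5 mm. I'm lowering in steps; the hub's underside is now at about 47.

{"method": "jog_arm", "body": {"increments": [{"claw": 0.035,"dp": [-0.0004,0.0005,0.006],"twist": 0},{"claw": 0.035,"dp": [0,0,0.006],"twist": 0},{"claw": 0.035,"dp": [0,0,0.006],"twist": 0},{"claw": 0.035,"dp": [0,0,0],"twist": 0}]}}

```text
time_s: 6.28
tool_pos: [594.1, -53.5, 53.1]
tcp_rot: [3.138, -0.004, -0.001]
force: [1.2, -0.2, -1.4]
width: 40.8
```

```bash
python3 - <<'E'
from h import *
to(593.9,-53.7)
E
```

```text
t 6.28 p [594.1 -53.5  53.1] yaw -0.15 z [-0.001 -0.003 -1.   ] F [ 1.2 -0.2 -1.4] T [ 0.04 -0.34  0.02] w 40.8 q7 -1.69
tool delta [-0.19  0.24  0.  ]
```

{"method": "jog_arm", "body": {"increments": [{"claw": 0.035,"dp": [0,0,0.005],"twist": 0},{"claw": 0.035,"dp": [0,0,0.005],"twist": 0},{"claw": 0.035,"dp": [0,0,0.002],"twist": 0},{"claw": 0.035,"dp": [0,0,0],"twist": 0}]}}

```text
time_s: 6.62
tool_pos: [594.5, -54.0, 42.6]
tcp_rot: [3.137, -0.006, 0.0]
force: [-0.7, -1.0, -1.6]
width: 40.8
```

```bash
python3 - <<'E'
from h import *
to(593.9,-53.7)
cv2.imwrite("pics/w6.png",capture("wrist"))
E
```

```text
t 6.62 p [594.5 -54.   42.6] yaw -0.22 z [ 0.    -0.004 -1.   ] F [-0.7 -1.  -1.6] T [-0.04  0.01  0.04] w 40.8 q7 -1.7
tool delta [-0.55 -0.3  -0.  ]
```

View pics/w6.png

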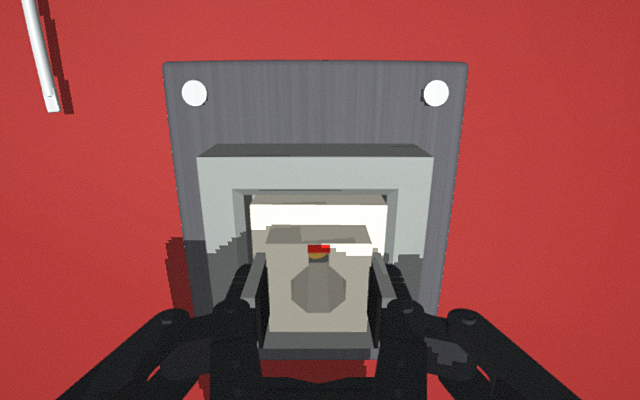

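{"method": "jog_arm", "body": {"increments": [{"claw": 0.035,"dp": [0,0,0.002],"twist": 0},{"claw": 0.035,"dp": [0,0,0.002],"twist": 0},{"claw": 0.035,"dp": [0,0,0.002],"twist": 0}]}}

```text
time_s: 6.92
tool_pos: [594.2, -53.9, 42.1]
tcp_rot: [3.136, -0.007, 0.001]
force: [-16.4, 1.7, 42.8]
width: 40.8
```

```bash
python3 - <<'E'
from h import *
to(593.9,-53.7)
E
```

```text
t 6.92 p [594.2 -53.9  42.1] yaw -0.25 z [ 0.    -0.005 -1.   ] F [-16.4   1.7  42.8] T [0.04 3.29 0.03] w 40.8 q7 -1.7
tool delta [-0.33 -0.23 -0.  ]
```

{"method": "jog_arm", "body": {"increments": [{"claw": 0.035,"dp": [0,0,0],"twist": 0},{"claw": 0.05,"dp": [0,0,-0.001],"twist": 0},{"claw": 0.06,"dp": [0,0,0],"twist": 0},{"claw": 0.085,"dp": [0,0,0],"twist": 0},{"claw": 0.085,"dp": [0,0,0],"twist": 0},{"claw": 0.085,"dp": [0,0,0],"twist": 0},{"claw": 0.085,"dp": [0,0,-0.03],"twist": 0},{"claw": 0.085,"dp": [0,0,-0.03],"twist": 0},{"claw": 0.085,"dp": [0,0,-0.03],"twist": 0},{"claw": 0.085,"dp": [0,0,0],"twist": 0},{"claw": 0.085,"dp": [0,0,0],"twist": 0}]}}

```text
time_s: 7.83
tool_pos: [592.4, -53.5, 134.1]
tcp_rot: [3.137, -0.007, -0.007]
force: [-1.7, 0.4, 0.5]
width: 85.1
```

```bash
python3 - <<'E'
from h import *
to(593.9,-53.7)
w=capture("wrist"); cv2.imwrite("pics/w7.png",w); t=capture("top"); crop(t,310,160,80,80,7,"pics/c7.png"); crop(w,200,120,240,180,3.3,"pics/c8.png")
E
```

```text
t 7.83 p [592.4 -53.5 134.1] yaw -0.26 z [-0.005 -0.005 -1.   ] F [-1.7  0.4  0.5] T [-0.06  0.04  0.02] w 85.1 q7 -1.67
tool delta [ 1.53  0.24 -0.01]
```

View pics/c8.png

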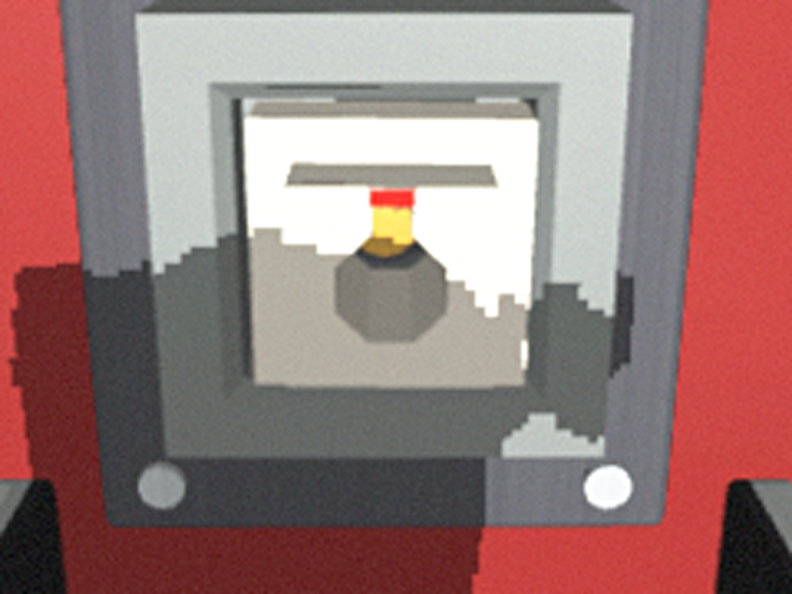

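View pics/w7.png

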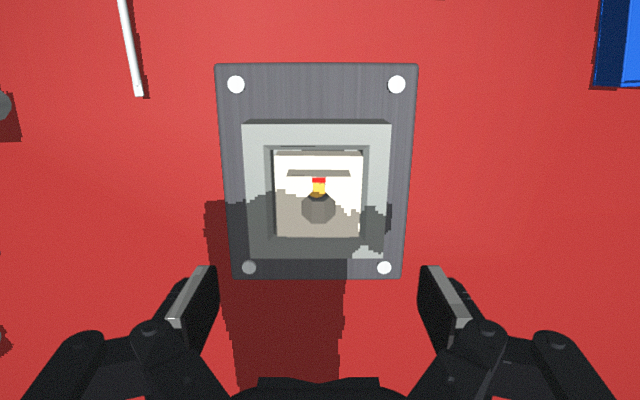

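```bash
python3 - <<'E'
from h import *
m=camera_model("wrist")
g=lambda a,b,z: px2w(m,200+a/3.3-.35,120+b/3.3-.35,z)
for z in (40,43,46,55):
  w=np.array([g(*p,z)[:2] for p in [(246,116),(538,119),(525,387),(254,384)]]); print(z,w.mean(0).round(1),np.linalg.norm(np.roll(w,-1,0)-w,axis=1).round(1))
w=np.array([g(*p,40)[:2] for p in [(138,14),(632,14),(605,458),(166,458)]]); print(w.mean(0).round(1),np.linalg.norm(np.roll(w,-1,0)-w,axis=1).round(1))
print("bore",g(335,290,60),g(447,290,60),"bottom",g(390,342,60),"mark",g(392,190,60),g(371,190,60),g(414,190,60))
E
```

```text
40 [594.2 -53.8] [59.8 60.4 60.  60.3]
43 [595.2 -53.8] [59.  59.7 59.3 59.5]
46 [596.2 -53.7] [58.3 58.9 58.5 58.7]
55 [599.3 -53.7] [56.  56.6 56.2 56.4]
[595.6 -52.6] [98.6 99.7 99.8 99.6]
bore [594.24753382 -42.70090567  60.        ] [594.07490641 -64.71682826  60.        ] bottom [583.06707783 -53.4378939   60.        ] mark [614.55394014 -54.02454209  60.        ] [614.58415507 -50.01615212  60.        ] [614.52292513 -58.22448111  60.        ]
```

The hub is seated: its flange measures 60 mm at z=40, flush with the housing, centred on (594.2,-53.7), with the keyway towards +x. Next, the shaft.

{"method": "jog_arm", "body": {"increments": [{"claw": 0.085,"dp": [0,0,-0.03],"twist": 0},{"claw": 0.085,"dp": [0,-0.01,-0.03],"twist": 0},{"claw": 0.085,"dp": [-0.006,-0.036,0],"twist": 0},{"claw": 0.085,"dp": [-0.006,-0.036,0],"twist": 0},{"claw": 0.085,"dp": [-0.006,-0.036,0],"twist": 0},{"claw": 0.085,"dp": [-0.006,-0.036,0],"twist": 0},{"claw": 0.085,"dp": [-0.006,-0.036,0],"twist": 0},{"claw": 0.085,"dp": [-0.006,-0.036,0],"twist": 0},{"claw": 0.085,"dp": [-0.006,-0.036,0],"twist": 0},{"claw": 0.085,"dp": [-0.006,-0.036,0],"twist": 0},{"claw": 0.085,"dp": [0,-0.025,0],"twist": 0},{"claw": 0.085,"dp": [0,0,0],"twist": 0}]}}

```text
time_s: 8.93
tool_pos: [539.6, 280.6, 179.4]
tcp_rot: [3.133, -0.019, -0.037]
force: [-0.9, -0.9, -0.2]
width: 85.0
```

```bash
python3 - <<'E'
from h import *
to(566.4,289)
w=capture("wrist"); cv2.imwrite("pics/w9.png",w)
E
```

```text
t 8.93 p [539.6 280.6 179.4] yaw -0.7 z [-0.024 -0.008 -1.   ] F [-0.9 -0.9 -0.2] T [-0.01 -0.02  0.04] w 85.0 q7 -2.27
tool delta [26.65 -8.76 -0.71]
```

View pics/w9.png

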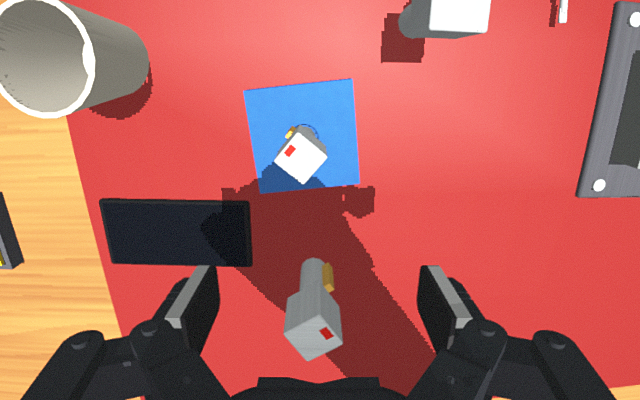

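```bash
python3 - <<'E'
from h import *
w=cv2.imread("pics/w9.png")
crop(w,235,70,135,130,5,"pics/c9.png"); st()
E
```

```text
t 8.98 p [539.7 278.4 179.1] yaw -0.74 z [-0.025 -0.01  -1.   ] F [-0.7  0.2 -0.2] T [ 0.01 -0.    0.01] w 84.9 q7 -2.27
```

View pics/c9.png

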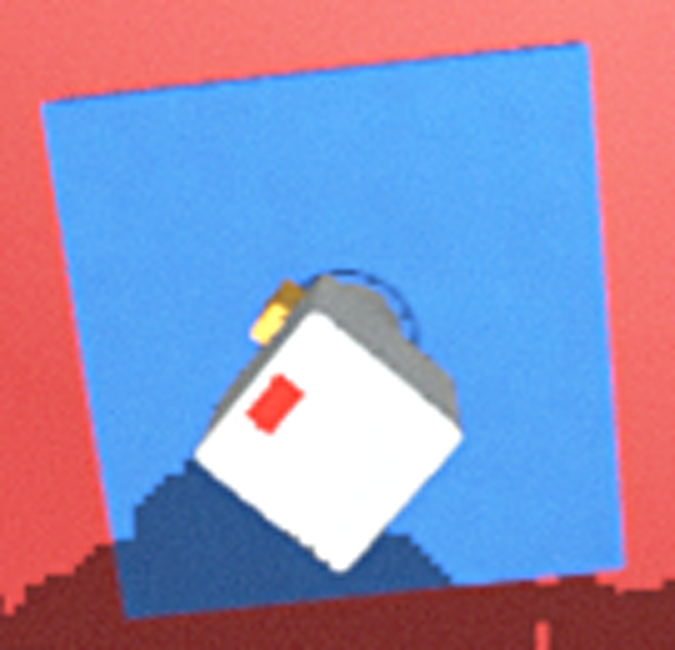

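```bash
python3 - <<'E'
from h import *
st();m=camera_model("wrist");w=capture("wrist");st()
cv2.imwrite("pics/w10.png",w)
import pickle; pickle.dump(m,open("m10.pkl","wb"))
crop(w,235,70,135,130,5,"pics/c10.png")
E
```

```text
t 8.98 p [539.7 278.4 179.1] yaw -0.74 z [-0.025 -0.01  -1.   ] F [-0.7  0.2 -0.2] T [ 0.01 -0.    0.01] w 84.9 q7 -2.27
t 9.03 p [540.4 275.9 179.2] yaw -0.88 z [-0.024 -0.011 -1.   ] F [ 1.4 -0.8 -1.2] T [ 0.01 -0.06 -0.02] w 84.7 q7 -2.27
```

View pics/c10.png

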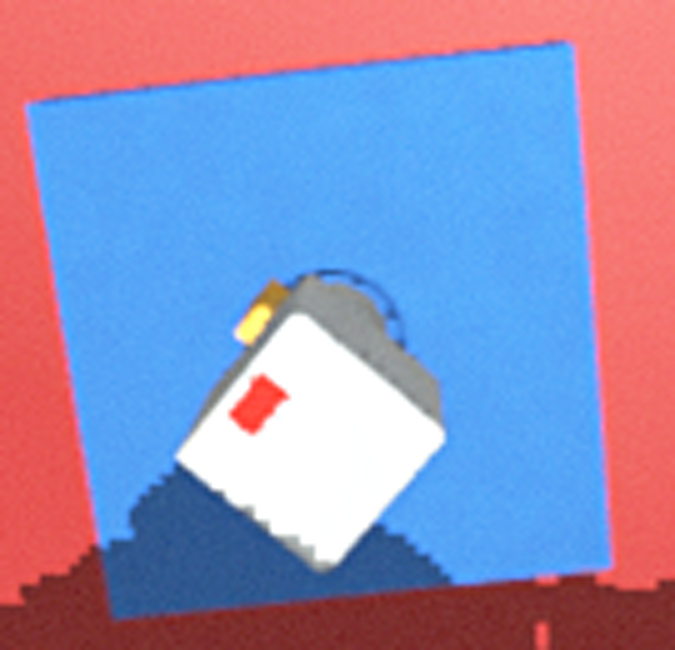

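```bash
python3 - <<'E'
from h import *
import pickle
m=pickle.load(open("m10.pkl","rb"))
g=lambda a,b,z: px2w(m,235+a/5-.4,70+b/5-.4,z)
def q(ps,z):
  w=np.array([g(*p,z)[:2] for p in ps]); e=w[1]-w[0]+w[2]-w[3]; f=w[0]-w[3]+w[1]-w[2]
  print(w.mean(0).round(1),np.linalg.norm(np.roll(w,-1,0)-w,axis=1).round(1),np.degrees(np.arctan2(e[1],e[0])).round(1),np.degrees(np.arctan2(f[1],f[0])).round(1))
q([(299,312),(445,435),(322,572),(177,455)],92)
q([(27,102),(573,42),(611,569),(112,618)],20)
E
```

```text
[569.4 291.3] [24.8 25.  24.8 25. ] -131.6 -42.0
[569.1 291.3] [89.2 89.9 89.6 89.7] -85.0 5.0
```

{"method": "jog_arm", "body": {"increments": [{"claw": 0.085,"dp": [0.005,-0.002,0],"twist": -0.1},{"claw": 0.085,"dp": [0,0,0],"twist": -0.1},{"claw": 0.085,"dp": [0,0,0],"twist": -0.1},{"claw": 0.085,"dp": [0,0,0],"twist": -0.1},{"claw": 0.085,"dp": [0,0,0],"twist": -0.1},{"claw": 0.085,"dp": [0,0,0],"twist": -0.1},{"claw": 0.085,"dp": [0,0,0],"twist": -0.1},{"claw": 0.085,"dp": [0,0,0],"twist": -0.1},{"claw": 0.085,"dp": [0,0,0],"twist": -0.02},{"claw": 0.085,"dp": [0,0,0],"twist": 0},{"claw": 0.085,"dp": [0,0,0],"twist": 0},{"claw": 0.085,"dp": [0,0,0],"twist": 0}]}}

```text
time_s: 10.03
tool_pos: [548.6, 257.0, 170.5]
tcp_rot: [2.876, 1.243, -0.062]
force: [-0.1, -0.2, 0.4]
width: 84.6
```

```bash
python3 - <<'E'
from h import *
to(568,290)
E
```

```text
t 10.03 p [548.6 257.  170.5] yaw 46.76 z [-0.034 -0.023 -0.999] F [-0.1 -0.2  0.4] T [ 0.03 -0.02 -0.05] w 84.6 q7 -1.48
tool delta [37.3  -8.54 -1.4 ]
```

{"method": "jog_arm", "body": {"increments": [{"claw": 0.085,"dp": [0.009,-0.002,0],"twist": 0},{"claw": 0.085,"dp": [0.009,-0.002,0],"twist": 0},{"claw": 0.085,"dp": [0.009,-0.002,0],"twist": 0},{"claw": 0.085,"dp": [0.009,-0.002,0],"twist": 0},{"claw": 0.085,"dp": [0,0,0],"twist": 0},{"claw": 0.085,"dp": [0,0,0],"twist": 0}]}}

```text
time_s: 10.53
tool_pos: [569.8, 292.9, 168.8]
tcp_rot: [2.88, 1.236, -0.062]
force: [0.1, 0.4, -1.1]
width: 85.2
```

```bash
python3 - <<'E'
from h import *
to(568,290); capture("wrist"); st(); capture("wrist"); s,_=st(); print(s["dq"].round(4), s["qpos"].round(3))
E
```

```text
t 10.53 p [569.8 292.9 168.8] yaw 46.46 z [-0.033 -0.022 -0.999] F [ 0.1  0.4 -1.1] T [ 0.05 -0.   -0.05] w 85.2 q7 -1.53
tool delta [-3.31  0.73  0.12]
t 10.58 p [569.6 293.  168.8] yaw 46.47 z [-0.033 -0.022 -0.999] F [-0.6  1.1 -0.5] T [ 0.04 -0.   -0.01] w 84.7 q7 -1.53
t 10.63 p [569.5 292.4 168.8] yaw 46.45 z [-0.033 -0.023 -0.999] F [-0.2 -0.2  0.4] T [ 0.04 -0.03  0.04] w 85.1 q7 -1.52
[ 0.0106 -0.0109  0.0063  0.0112  0.0008 -0.0011  0.0042] [-0.249  0.485 -0.44   1.691  0.228  1.057 -1.525]
```

```bash
python3 - <<'E'
from h import *
import pickle
st();m=camera_model("wrist");w=capture("wrist");st()
pickle.dump(m,open("m11.pkl","wb"))
cv2.imwrite("pics/w11.png",w)
E
```

```text
t 10.63 p [569.5 292.4 168.8] yaw 46.45 z [-0.033 -0.023 -0.999] F [-0.2 -0.2  0.4] T [ 0.04 -0.03  0.04] w 85.1 q7 -1.52
t 10.68 p [569.5 292.  168.9] yaw 46.43 z [-0.033 -0.023 -0.999] F [-0.7  0.4  1. ] T [-0.   -0.03  0.04] w 85.2 q7 -1.52
```

View pics/w11.png

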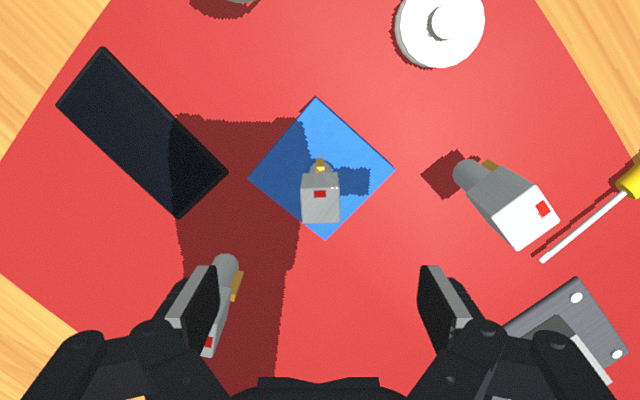

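```bash
python3 - <<'E'
from h import *
import pickle
m=pickle.load(open("m11.pkl","rb"))
w=cv2.imread("pics/w11.png"); crop(w,285,150,75,80,8,"pics/c11.png")
def q(ps,z):
  w=np.array([px2w(m,*p,z)[:2] for p in ps]); e=w[1]-w[0]+w[2]-w[3]; f=w[0]-w[3]+w[1]-w[2]
  print(w.mean(0).round(1),np.linalg.norm(np.roll(w,-1,0)-w,axis=1).round(1),np.degrees(np.arctan2(e[1],e[0])).round(1),np.degrees(np.arctan2(f[1],f[0])).round(1))
q([(303,188),(338,187),(340,221),(301,222)],92)
q([(316,97),(395,169),(325,240),(248,179)],20)
E
```

```text
[569.9 292.1] [22.6 24.1 26.1 24.2] -41.8 46.5
[569.4 291.3] [88.9 89.4 88.3 89.7] -85.0 5.5
```

View pics/c11.png

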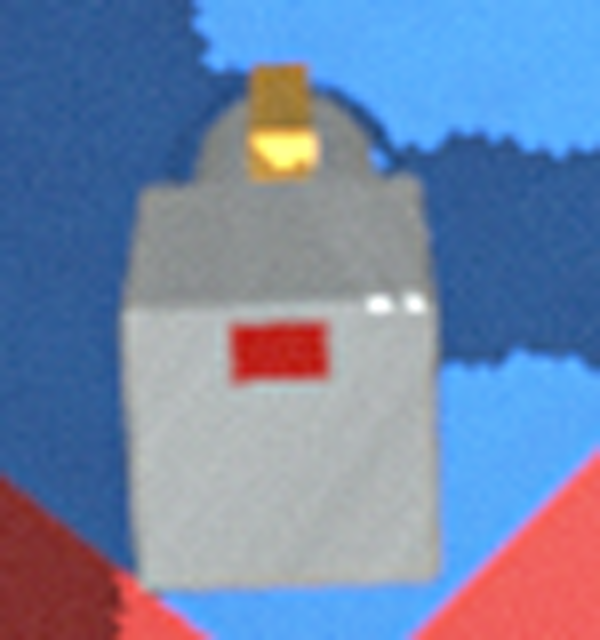

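```bash
python3 - <<'E'
from h import *
import pickle
m=pickle.load(open("m11.pkl","rb"))
def q(ps,z):
  w=np.array([px2w(m,285+a/8-.44,150+b/8-.44,z)[:2] for a,b in ps]); e=w[1]-w[0]+w[2]-w[3]; f=w[0]-w[3]+w[1]-w[2]
  print(w.mean(0).round(1),np.linalg.norm(np.roll(w,-1,0)-w,axis=1).round(1),np.degrees(np.arctan2(e[1],e[0])).round(1),np.degrees(np.arctan2(f[1],f[0])).round(1))
q([(122,310),(440,307),(437,580),(145,590)],92)
to(569,291)
E
```

```text
[569.3 291.7] [25.6 24.2 24.5 24.9] -42.1 48.4
t 10.68 p [569.5 292.  168.9] yaw 46.43 z [-0.033 -0.023 -0.999] F [-0.7  0.4  1. ] T [-0.   -0.03  0.04] w 85.2 q7 -1.52
tool delta [-1.08  0.31  0.04]
```

{"method": "jog_arm", "body": {"increments": [{"claw": 0.085,"dp": [0.001,0,0.02],"twist": -0.027},{"claw": 0.085,"dp": [0.001,0,0.02],"twist": 0},{"claw": 0.085,"dp": [0.001,0,0.02],"twist": 0},{"claw": 0.085,"dp": [0,0,0.005],"twist": 0},{"claw": 0.085,"dp": [0,0,0],"twist": 0},{"claw": 0.085,"dp": [0,0,0],"twist": 0}]}}

```text
time_s: 11.18
tool_pos: [570.1, 291.0, 104.0]
tcp_rot: [2.863, 1.272, -0.058]
force: [-0.7, 0.9, -0.0]
width: 85.0
```

```bash
python3 - <<'E'
from h import *
to(569,291.3,60)
E
```

```text
t 11.18 p [570.1 291.  104. ] yaw 47.92 z [-0.03  -0.023 -0.999] F [-0.7  0.9 -0. ] T [ 0.07 -0.07 -0.  ] w 85.0 q7 -1.53
tool delta [ 1.13 -0.74 44.01]
```

{"method": "jog_arm", "body": {"increments": [{"claw": 0.085,"dp": [0.001,-0.0007,0.015],"twist": 0},{"claw": 0.085,"dp": [0,0,0.015],"twist": 0},{"claw": 0.085,"dp": [0,0,0.01],"twist": 0},{"claw": 0.085,"dp": [0,0,0.004],"twist": 0},{"claw": 0.085,"dp": [0,0,0],"twist": 0},{"claw": 0.085,"dp": [0,0,0],"twist": 0}]}}

```text
time_s: 11.68
tool_pos: [570.4, 291.5, 59.9]
tcp_rot: [2.863, 1.271, -0.052]
force: [0.4, 0.4, 0.7]
width: 84.9
```

```bash
python3 - <<'E'
from h import *
to(569,291.3,60)
cv2.imwrite("pics/w12.png",capture("wrist"))
E
```

```text
t 11.68 p [570.4 291.5  59.9] yaw 47.87 z [-0.027 -0.021 -0.999] F [0.4 0.4 0.7] T [ 0.04 -0.03 -0.01] w 84.9 q7 -1.56
tool delta [-1.06 -0.93 -0.08]
```

View pics/w12.png

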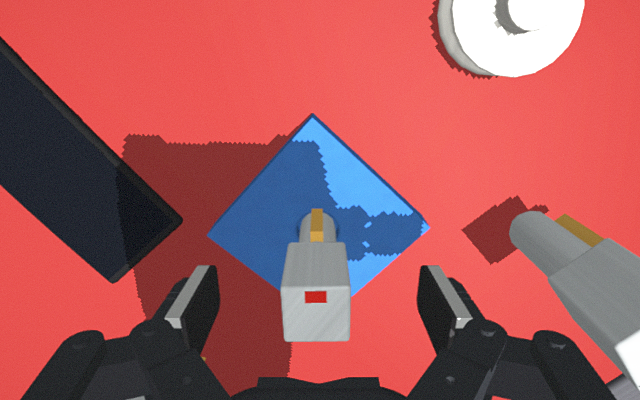

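The head at (317,313) is centred between the fingers, so I'm closing.

{"method": "jog_arm", "body": {"increments": [{"claw": 0.015,"dp": [-0.001,-0.0007,0],"twist": 0},{"claw": 0.015,"dp": [0,0,0],"twist": 0},{"claw": 0.015,"dp": [0,0,0],"twist": 0},{"claw": 0.015,"dp": [0,0,0],"twist": 0},{"claw": 0.015,"dp": [0,0,0],"twist": 0},{"claw": 0.015,"dp": [0,0,0],"twist": 0},{"claw": 0.015,"dp": [0,0,0],"twist": 0}], "grip_force": 90}}

```text
time_s: 12.32
tool_pos: [570.2, 291.8, 62.2]
tcp_rot: [2.864, 1.271, -0.047]
force: [0.2, -0.2, -2.6]
width: 24.9
```

```bash
python3 - <<'E'
from h import *
to(569,291.3,60)
cv2.imwrite("pics/w13.png",capture("wrist"))
E
```

```text
t 12.32 p [570.2 291.8  62.2] yaw 47.85 z [-0.024 -0.02  -1.   ] F [ 0.2 -0.2 -2.6] T [ 0.07 -0.05  0.01] w 24.9 q7 -1.56
tool delta [-1.06 -0.55  2.22]
```

View pics/w13.png

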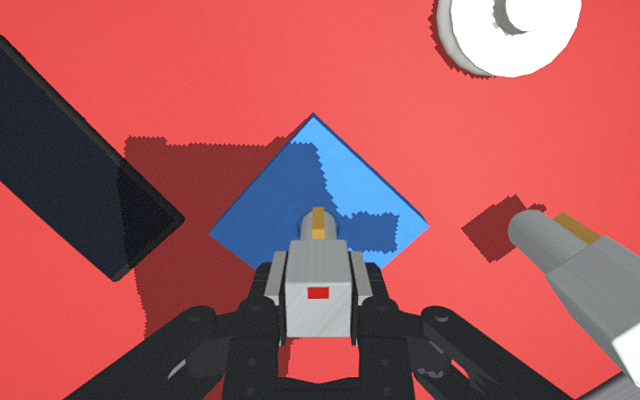

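The shaft is gripped (width 25, about 2.6 N of weight carried). I'm lifting it slowly.

{"method": "jog_arm", "body": {"increments": [{"claw": 0.015,"dp": [0,0,-0.01],"twist": 0},{"claw": 0.015,"dp": [0,0,-0.012],"twist": 0},{"claw": 0.015,"dp": [0,0,-0.012],"twist": 0},{"claw": 0.015,"dp": [0,0,-0.012],"twist": 0},{"claw": 0.015,"dp": [0,0,-0.012],"twist": 0},{"claw": 0.015,"dp": [0,0,-0.012],"twist": 0},{"claw": 0.015,"dp": [0,0,-0.006],"twist": 0},{"claw": 0.015,"dp": [0,0,0],"twist": 0},{"claw": 0.015,"dp": [0,0,0],"twist": 0}]}}

```text
time_s: 13.12
tool_pos: [572.4, 293.7, 148.6]
tcp_rot: [2.864, 1.271, -0.044]
force: [-0.0, 0.1, -3.4]
width: 24.8
```

```bash
python3 - <<'E'
from h import *
to(594.2,-53.7)
E
```

```text
t 13.12 p [572.4 293.7 148.6] yaw 47.86 z [-0.022 -0.019 -1.   ] F [-0.   0.1 -3.4] T [ 0.04 -0.03 -0.02] w 24.8 q7 -1.52
tool delta [-242.86  249.24    6.06]
```

{"method": "jog_arm", "body": {"increments": [{"claw": 0.015,"dp": [-0.015,0.015,0.0003],"twist": 0},{"claw": 0.015,"dp": [-0.015,0.015,0.0003],"twist": 0},{"claw": 0.015,"dp": [-0.015,0.015,0.0003],"twist": 0},{"claw": 0.015,"dp": [-0.015,0.015,0.0003],"twist": 0},{"claw": 0.015,"dp": [-0.015,0.015,0.0003],"twist": 0},{"claw": 0.015,"dp": [-0.015,0.015,0.0003],"twist": 0},{"claw": 0.015,"dp": [-0.015,0.015,0.0003],"twist": 0},{"claw": 0.015,"dp": [-0.015,0.015,0.0003],"twist": 0},{"claw": 0.015,"dp": [-0.015,0.015,0.0003],"twist": 0},{"claw": 0.015,"dp": [-0.015,0.015,0.0003],"twist": 0},{"claw": 0.015,"dp": [-0.005,0.005,0],"twist": 0},{"claw": 0.015,"dp": [0,0,0],"twist": 0}]}}

```text
time_s: 14.12
tool_pos: [579.4, 65.3, 142.2]
tcp_rot: [2.864, 1.277, -0.059]
force: [-0.5, 1.4, -2.4]
width: 24.6
```

```bash
python3 - <<'E'
from h import *
to(594.2,-53.7)
E
```

```text
t 14.12 p [579.4  65.3 142.2] yaw 48.08 z [-0.032 -0.02  -0.999] F [-0.5  1.4 -2.4] T [ 0.02 -0.08  0.  ] w 24.6 q7 -1.14
tool delta [-78.58  90.51   1.9 ]
```

{"method": "jog_arm", "body": {"increments": [{"claw": 0.015,"dp": [-0.012,0.014,0],"twist": 0},{"claw": 0.015,"dp": [-0.012,0.014,0],"twist": 0},{"claw": 0.015,"dp": [-0.012,0.014,0],"twist": 0},{"claw": 0.015,"dp": [-0.012,0.014,0],"twist": 0},{"claw": 0.015,"dp": [-0.01,0.011,0],"twist": 0},{"claw": 0.015,"dp": [-0.005,0.005,0],"twist": 0},{"claw": 0.015,"dp": [0,0,0],"twist": 0},{"claw": 0.015,"dp": [0,0,0],"twist": 0}]}}

```text
time_s: 14.78
tool_pos: [590.2, -25.6, 140.7]
tcp_rot: [2.864, 1.289, -0.063]
force: [-0.6, 0.4, -3.2]
width: 24.9
```

{"method": "jog_arm", "body": {"increments": [{"claw": 0.015,"dp": [0,0,0],"twist": 0.05},{"claw": 0.015,"dp": [0,0,0],"twist": 0.06},{"claw": 0.015,"dp": [0,0,0],"twist": 0.06},{"claw": 0.015,"dp": [0,0,0],"twist": 0.06},{"claw": 0.015,"dp": [0,0,0],"twist": 0.06},{"claw": 0.015,"dp": [0,0,0],"twist": 0.06},{"claw": 0.015,"dp": [0,0,0],"twist": 0.04},{"claw": 0.015,"dp": [0,0,0],"twist": 0},{"claw": 0.015,"dp": [0,0,0],"twist": 0}]}}

```text
time_s: 15.53
tool_pos: [589.1, -9.8, 139.9]
tcp_rot: [3.058, 0.704, -0.061]
force: [-0.0, 0.7, -3.8]
width: 24.7
```

```bash
python3 - <<'E'
from h import *
to(594.2,-53.7)
E
```

```text
t 15.53 p [589.1  -9.8 139.9] yaw 25.95 z [-0.037 -0.012 -0.999] F [-0.   0.7 -3.8] T [ 0.05 -0.1   0.01] w 24.7 q7 -1.35
tool delta [-14.66  41.7    0.34]
```

{"method": "jog_arm", "body": {"increments": [{"claw": 0.015,"dp": [-0.002,0.006,0],"twist": 0.05},{"claw": 0.015,"dp": [-0.002,0.006,0],"twist": 0.06},{"claw": 0.015,"dp": [-0.002,0.006,0],"twist": 0.06},{"claw": 0.015,"dp": [-0.002,0.006,0],"twist": 0.06},{"claw": 0.015,"dp": [-0.001,0.006,0],"twist": 0.06},{"claw": 0.015,"dp": [0,0.006,0],"twist": 0.06},{"claw": 0.015,"dp": [0,0.006,0],"twist": 0.06},{"claw": 0.015,"dp": [0,0.004,0],"twist": 0.03},{"claw": 0.015,"dp": [0,0,0],"twist": 0},{"claw": 0.015,"dp": [0,0,0],"twist": 0}]}}

```text
time_s: 16.37
tool_pos: [592.5, -49.9, 139.8]
tcp_rot: [3.132, 0.03, -0.06]
force: [0.7, 0.6, -2.8]
width: 24.9
```

```bash
python3 - <<'E'
from h import *
to(594.2,-53.7)
E
```

```text
t 16.37 p [592.5 -49.9 139.8] yaw 1.09 z [-0.038 -0.009 -0.999] F [ 0.7  0.6 -2.8] T [ 0.   -0.07  0.01] w 24.9 q7 -1.67
tool delta [ 1.67  3.88 -0.03]
```

```bash
python3 - <<'E'
from h import *
m=camera_model("wrist");w=capture("wrist"); cv2.imwrite("pics/w14.png",w)
a=cv2.imread("pics/w13.png")[190:350,240:400]; b=w[190:350,240:400]
cv2.imwrite("pics/c14.png",cv2.resize(np.hstack([a,b]),None,fx=2.5,fy=2.5,interpolation=cv2.INTER_CUBIC))
cv2.imwrite("pics/s14.png",capture("scene")[140:300,220:420])
E
```

```text
(no output)
```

View pics/w14.png

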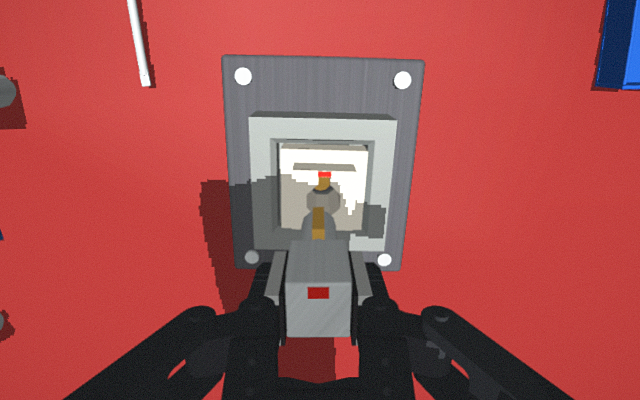

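View pics/c14.png

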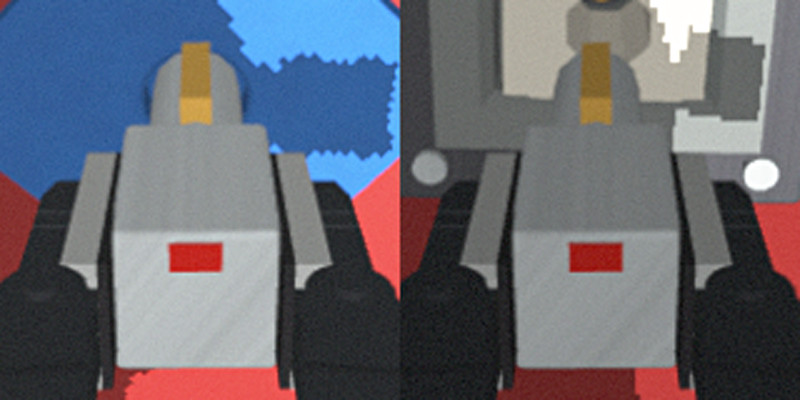

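```bash
python3 - <<'E'
from h import *
s,M=to(594.2,-53.7) is None or st()
m=camera_model("wrist"); p=s["tool_pos"]
f=lambda a,b,z: px2w(m,240+(a-400)/2.5-.3,190+b/2.5-.3,z)
for dz in (29.8,31):
  w=np.array([f(*q,p[2]+dz) for q in [(513,232),(680,232),(676,367),(518,367)]])
  print(dz,((w.mean(0)-p)@M).round(2), ((w-p)@M).round(1).tolist())
# shoulder front edge ends (key side): z= p-6
w=np.array([f(*q,p[2]-5.5) for q in [(526,125),(671,125)]]); print("shoulder edge",((w-p)@M).round(2))
# project predicted nose circle bottom for upright shaft
# hub bore in this image: crop
b=cv2.imread("pics/w14.png"); crop(b,260,120,130,130,5,"pics/c15.png")
E
```

```text
t 16.47 p [592.4 -49.8 139.8] yaw 1.08 z [-0.038 -0.009 -0.999] F [ 0.9 -0.9 -3. ] T [ 0.04 -0.08 -0.08] w 24.6 q7 -1.67
tool delta [ 1.7   3.95 -0.03]
t 16.47 p [592.4 -49.8 139.8] yaw 1.08 z [-0.038 -0.009 -0.999] F [ 0.9 -0.9 -3. ] T [ 0.04 -0.08 -0.08] w 24.6 q7 -1.67
29.8 [ -1.03   0.08 -29.78] [[11.7, -12.1, -30.4], [11.5, 12.2, -30.2], [-13.8, 12.5, -29.2], [-13.6, -12.3, -29.4]]
31 [ -0.11   0.08 -31.02] [[12.5, -12.0, -31.6], [12.3, 12.1, -31.4], [-12.7, 12.4, -30.4], [-12.5, -12.2, -30.6]]
shoulder edge [[ 11.98 -12.84   4.94]
 [ 11.84  13.68   5.16]]
```

View pics/c15.png

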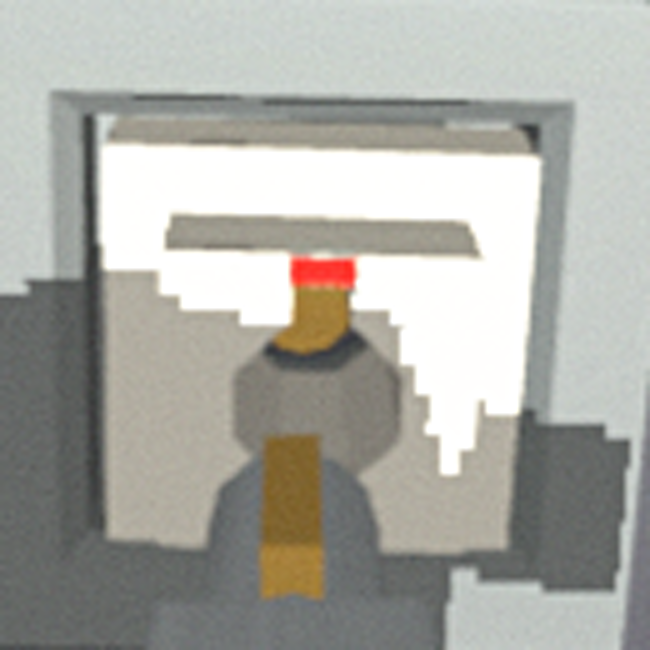

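{"method": "jog_arm", "body": {"increments": [{"claw": 0.015,"dp": [0.0026,0.004,0],"twist": 0.02},{"claw": 0.015,"dp": [0.0004,0,0.008],"twist": 0},{"claw": 0.015,"dp": [0.0004,0,0.008],"twist": 0},{"claw": 0.015,"dp": [0,0,0],"twist": 0},{"claw": 0.015,"dp": [0,0,0],"twist": 0}]}}

```text
time_s: 16.88
tool_pos: [595.5, -53.2, 121.7]
tcp_rot: [3.133, 0.002, -0.06]
force: [-0.3, 0.2, -2.4]
width: 24.7
```

```bash
python3 - <<'E'
from h import *
to(595,-53.6)
w=capture("wrist"); cv2.imwrite("pics/w16.png",w); crop(w,230,100,180,150,4,"pics/c16.png"); s=capture("scene"); crop(s,250,150,130,100,6,"pics/s16.png")
E
```

```text
t 16.88 p [595.5 -53.2 121.7] yaw 0.06 z [-0.038 -0.009 -0.999] F [-0.3  0.2 -2.4] T [ 0.04 -0.08 -0.01] w 24.7 q7 -1.69
tool delta [-0.53  0.37  0.02]
```

View pics/c16.png

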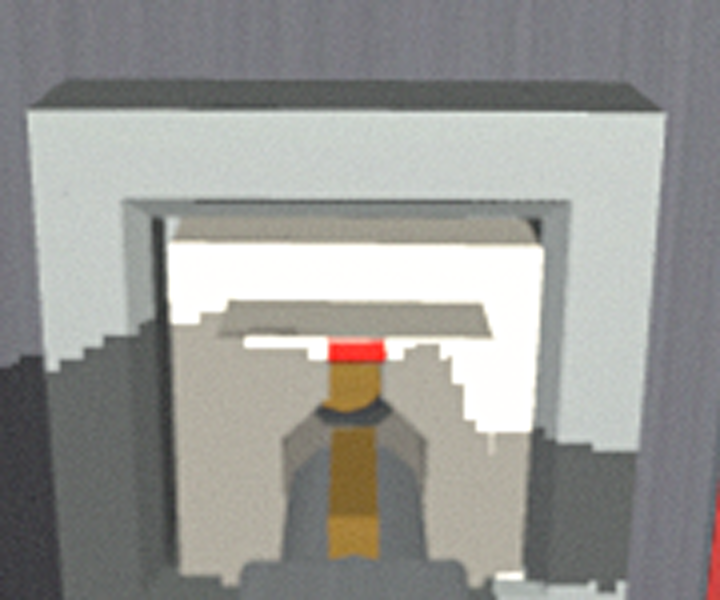

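View pics/s16.png

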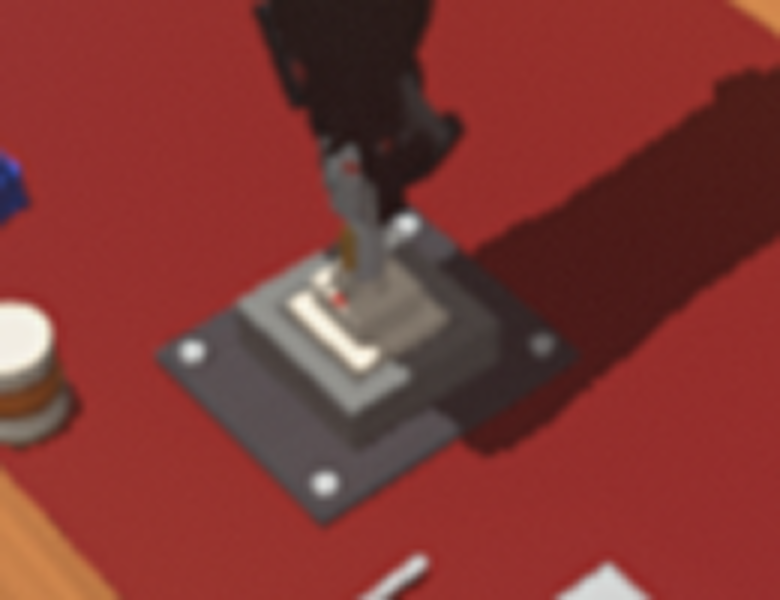

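The key (354,500) lines up with the keyway (356,380). I'm lowering into the bore.

{"method": "jog_arm", "body": {"increments": [{"claw": 0.015,"dp": [-0.0002,0.0004,0.005],"twist": 0},{"claw": 0.015,"dp": [0.0002,0,0.005],"twist": 0},{"claw": 0.015,"dp": [0.0002,0,0.005],"twist": 0},{"claw": 0.015,"dp": [0,0,0],"twist": 0}]}}

```text
time_s: 17.32
tool_pos: [595.4, -53.8, 105.9]
tcp_rot: [3.132, 0.002, -0.058]
force: [-0.9, 0.3, -4.2]
width: 24.7
```

```bash
python3 - <<'E'
from h import *
to(595,-53.6)
w=capture("wrist"); crop(w,230,100,180,150,4,"pics/c17.png")
E
```

```text
t 17.32 p [595.4 -53.8 105.9] yaw 0.07 z [-0.037 -0.009 -0.999] F [-0.9  0.3 -4.2] T [ 0.02 -0.04 -0.03] w 24.7 q7 -1.69
tool delta [-0.38 -0.18  0.01]
```

View pics/c17.png

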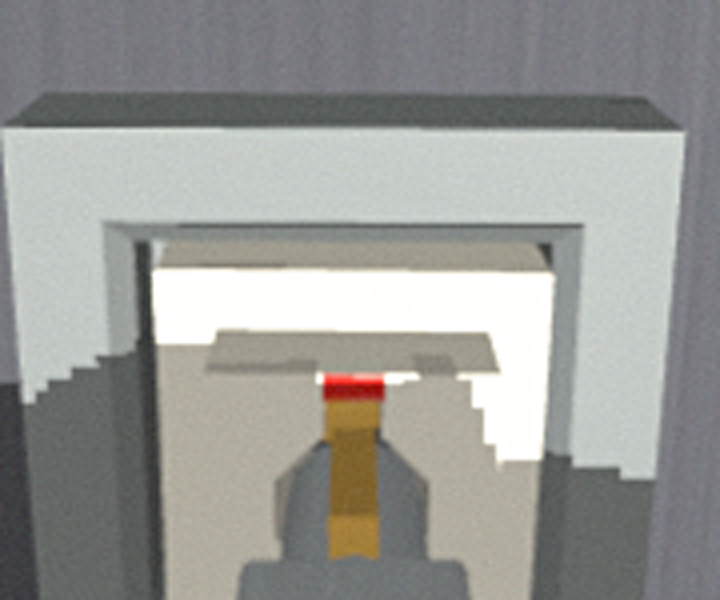

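{"method": "jog_arm", "body": {"increments": [{"claw": 0.015,"dp": [-0.0002,0,0.004],"twist": 0},{"claw": 0.015,"dp": [0.0002,0,0.004],"twist": 0},{"claw": 0.015,"dp": [0.0002,0,0.004],"twist": 0},{"claw": 0.015,"dp": [0,0,0],"twist": 0}]}}

```text
time_s: 17.7
tool_pos: [595.5, -53.8, 93.4]
tcp_rot: [3.133, 0.002, -0.057]
force: [-0.9, -0.2, -2.8]
width: 24.4
```

```bash
python3 - <<'E'
from h import *
to(595,-53.6)
w=capture("wrist"); crop(w,230,100,180,150,4,"pics/c18.png")
E
```

```text
t 17.7 p [595.5 -53.8  93.4] yaw 0.08 z [-0.036 -0.009 -0.999] F [-0.9 -0.2 -2.8] T [ 0.01 -0.07 -0.05] w 24.4 q7 -1.7
tool delta [-0.48 -0.22  0.02]
```

View pics/c18.png

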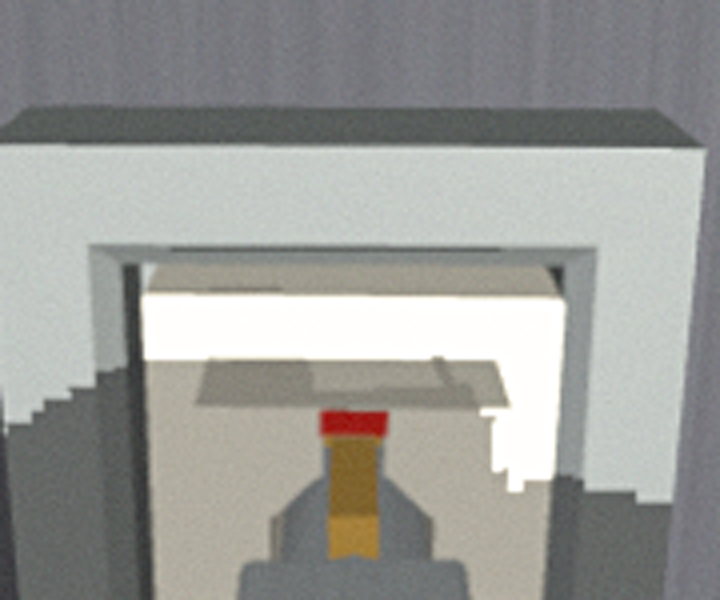

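The key is entering the keyway with no contact force, so I continue down.

{"method": "jog_arm", "body": {"increments": [{"claw": 0.015,"dp": [-0.0002,0,0.004],"twist": 0},{"claw": 0.015,"dp": [0,0,0.004],"twist": 0},{"claw": 0.015,"dp": [0,0,0.004],"twist": 0},{"claw": 0.015,"dp": [0,0,0],"twist": 0}]}}

```text
time_s: 18.08
tool_pos: [595.2, -54.0, 80.8]
tcp_rot: [3.133, 0.002, -0.056]
force: [-0.4, -0.1, -3.7]
width: 24.7
```

```bash
python3 - <<'E'
from h import *
to(595,-53.6)
E
```

```text
t 18.08 p [595.2 -54.   80.8] yaw 0.07 z [-0.036 -0.009 -0.999] F [-0.4 -0.1 -3.7] T [ 0.02 -0.06  0.01] w 24.7 q7 -1.7
tool delta [-0.15 -0.35  0.  ]
```

{"method": "jog_arm", "body": {"increments": [{"claw": 0.015,"dp": [0,-0.0003,0.003],"twist": 0},{"claw": 0.015,"dp": [0,0,0.003],"twist": 0},{"claw": 0.015,"dp": [0,0,0.003],"twist": 0}], "grip_force": 110}}

```text
time_s: 18.33
tool_pos: [595.3, -53.6, 71.8]
tcp_rot: [3.133, 0.002, -0.054]
force: [-1.8, 0.4, 4.9]
width: 24.1
```

```bash
python3 - <<'E'
from h import *
to(595,-53.6)
E
```

```text
t 18.33 p [595.3 -53.6  71.8] yaw 0.07 z [-0.035 -0.009 -0.999] F [-1.8  0.4  4.9] T [ 0.05  0.38 -0.08] w 24.1 q7 -1.7
tool delta [-0.26 -0.04  0.01]
```

Force is now positive (4.9 N), which means the plunger is being pressed. I'm continuing in small rows until a hard stop.

{"method": "jog_arm", "body": {"increments": [{"claw": 0.015,"dp": [0,0,0.003],"twist": 0},{"claw": 0.015,"dp": [0,0,0.0025],"twist": 0},{"claw": 0.015,"dp": [0,0,0.002],"twist": 0}]}}

```text
time_s: 18.58
tool_pos: [595.6, -53.7, 65.9]
tcp_rot: [3.132, 0.002, -0.052]
force: [-21.0, 1.5, 64.2]
width: 24.5
```

```bash
python3 - <<'E'
from h import *
to(595,-53.6)
w=capture("wrist"); cv2.imwrite("pics/w19.png",w); crop(w,230,100,180,150,4,"pics/c19.png"); st()
E
```

```text
t 18.58 p [595.6 -53.7  65.9] yaw 0.06 z [-0.033 -0.009 -0.999] F [-21.    1.5  64.2] T [ 0.31  5.32 -0.02] w 24.5 q7 -1.71
tool delta [-0.62 -0.09  0.02]
t 18.63 p [595.5 -53.7  66.1] yaw 0.05 z [-0.034 -0.009 -0.999] F [-12.9   0.2  31.1] T [ 0.19  3.07 -0.01] w 24.6 q7 -1.71
```

View pics/c19.png

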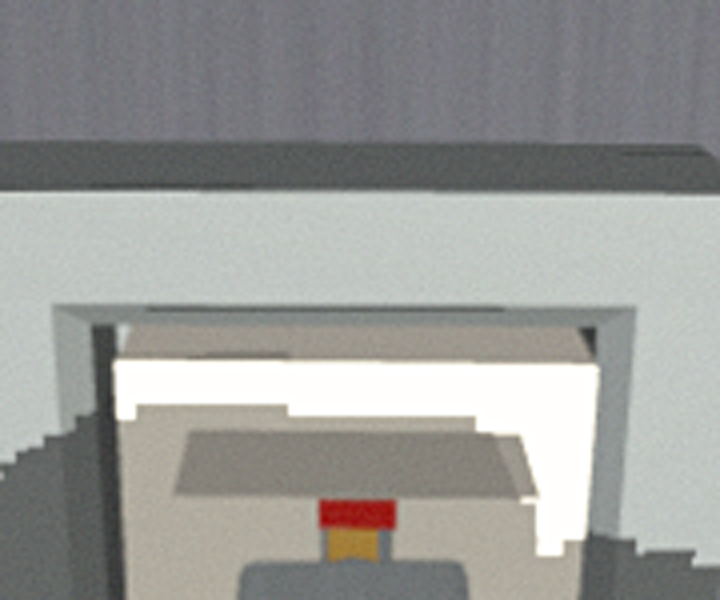

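{"method": "jog_arm", "body": {"increments": [{"claw": 0.015,"dp": [0,0,0.002],"twist": 0},{"claw": 0.015,"dp": [-0.0003,0,0.002],"twist": 0}]}}

```text
time_s: 18.8
tool_pos: [595.5, -53.7, 66.0]
tcp_rot: [3.132, 0.001, -0.051]
force: [-12.6, -0.2, 35.8]
width: 24.5
```

```bash
python3 - <<'E'
from h import *
for i in range(6):
    st(); w=capture("wrist")
m=camera_model("wrist"); s,M=st()
w=capture("wrist"); cv2.imwrite("pics/w20.png",w); crop(w,230,170,180,80,4,"pics/c20.png")
# predicted pixels of shoulder front edge if shoulder at z=60 / 62 and collar edge
for z in (60,61,62,64): print(z,((w2px(m,[[594.2+13,-53.7+13,z],[594.2+13,-53.7-13,z]])-[230,170])*4+1.5).round(0).tolist())
print("collar",((w2px(m,[[594.2+21,-53.7+21,60],[594.2+21,-53.7-21,60],[594.2+17,-53.7,60]])-[230,170])*4+1.5).round(0).tolist())
E
```

```text
t 18.8 p [595.5 -53.7  66. ] yaw 0.03 z [-0.032 -0.01  -0.999] F [-12.6  -0.2  35.8] T [ 0.29  3.29 -0.02] w 24.5 q7 -1.71
t 18.85 p [595.5 -53.7  66. ] yaw 0.03 z [-0.032 -0.01  -0.999] F [-13.3   1.4  35.9] T [0.27 3.37 0.07] w 24.4 q7 -1.71
t 18.9 p [595.5 -53.7  66. ] yaw 0.04 z [-0.032 -0.01  -0.999] F [-12.9  -0.4  35.9] T [0.3  3.33 0.05] w 24.2 q7 -1.71
t 18.95 p [595.5 -53.7  66. ] yaw 0.04 z [-0.032 -0.01  -0.999] F [-12.2  -0.2  35.5] T [ 0.29  3.44 -0.01] w 24.5 q7 -1.71
t 19.0 p [595.5 -53.7  66. ] yaw 0.03 z [-0.032 -0.01  -0.999] F [-13.8   0.8  35.9] T [0.33 3.34 0.06] w 24.5 q7 -1.71
t 19.05 p [595.5 -53.6  66. ] yaw 0.04 z [-0.032 -0.01  -0.999] F [-13.6   0.4  36.3] T [0.35 3.38 0.04] w 24.2 q7 -1.71
t 19.1 p [595.5 -53.7  66. ] yaw 0.04 z [-0.032 -0.01  -0.999] F [-13.2   1.9  35.9] T [0.24 3.36 0.01] w 24.4 q7 -1.71
60 [[241.0, 279.0], [467.0, 278.0]]
61 [[240.0, 283.0], [468.0, 282.0]]
62 [[240.0, 287.0], [469.0, 286.0]]
64 [[238.0, 295.0], [470.0, 294.0]]
collar [[168.0, 216.0], [540.0, 214.0], [354.0, 247.0]]
```

View pics/c20.png

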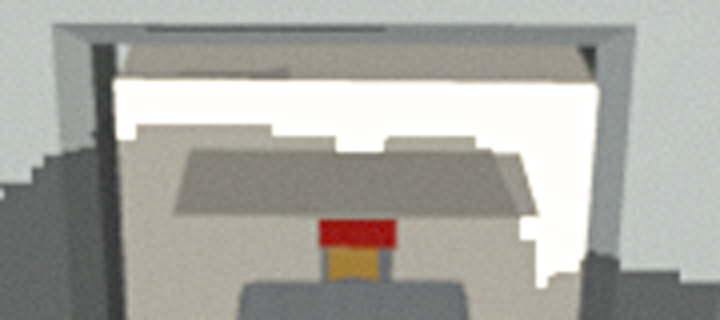

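```bash
python3 - <<'E'
from h import *
m=camera_model("wrist")
P=lambda L: ((w2px(m,L)-[230,170])*4+1.5).round(0).tolist()
x,y=594.2,-53.7
print("flange",P([[x+30,y+30,40],[x+30,y-30,40]]),"meas (113,78),(600,83)")
print("collar foot",P([[x+21,y+21,40],[x+21,y-21,40]]),"meas (190,150),(520,152)")
print("house",P([[x+32,y+32,36],[x+36,y+36,40],[x+36,y-36,40]]),"meas (52,24),(636,28)")
print("collar58",P([[x+21,y+21,58],[x+21,y-21,58]]))
crop(cv2.imread("pics/w20.png"),260,195,120,60,6.6,"pics/c21.png")
s=capture("scene"); crop(s,260,150,100,80,8,"pics/s21.png")
E
```

```text
flange [[110.0, 82.0], [594.0, 80.0]] meas (113,78),(600,83)
collar foot [[186.0, 149.0], [519.0, 147.0]] meas (190,150),(520,152)
house [[98.0, 56.0], [58.0, 36.0], [646.0, 33.0]] meas (52,24),(636,28)
collar58 [[170.0, 208.0], [538.0, 207.0]]
```

View pics/c21.png

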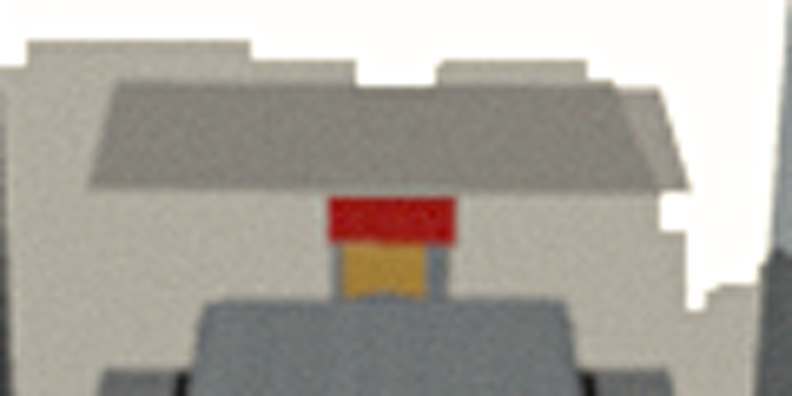

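View pics/s21.png

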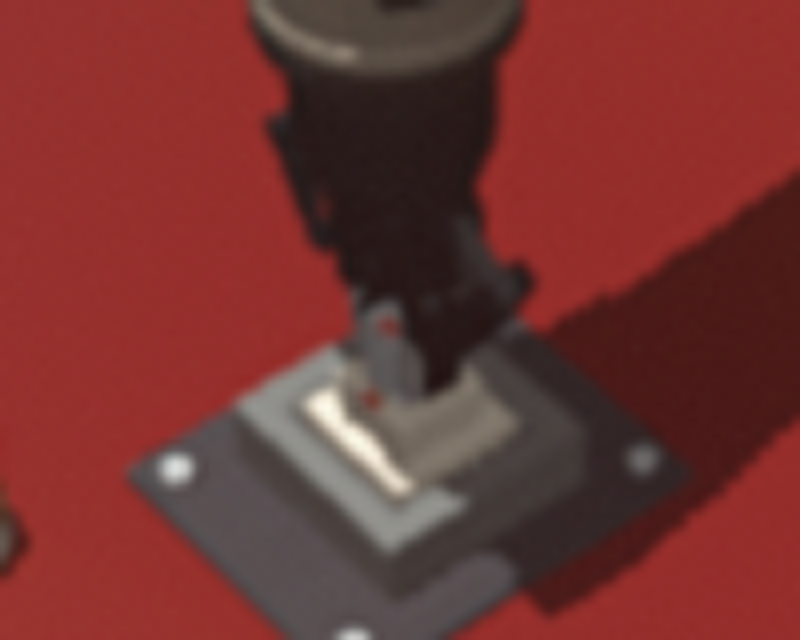

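The stop is hard: force rises from 36 to 64 N within 0.1 mm at TCP z=66, as predicted. The shoulder edge sits 4 mm inside the keyway's end, which matches the home position, and the pose and 36 N push hold steady. I'm handing in.

```bash
python3 - <<'E'
from h import *
st(); print(bot.hand_in()); st()
E
```

```text
t 19.2 p [595.5 -53.7  66. ] yaw 0.03 z [-0.032 -0.01  -0.999] F [-14.1   1.1  36.6] T [0.3  3.39 0.06] w 24.3 q7 -1.71
the job is handed in; nothing more can be done
None
the job is handed in; nothing more can be done
```

I pressed the hub into the recess, then moved the smallest shaft from the blue holder into the hub, and handed in at 19.2 s while still holding it down. The hand-in gave no verdict.

**Hub:** it was picked up by its collar and pressed down to a stop at about 43 N. Afterwards its flange measured 60 mm at housing-top height and was centred within about 0.5 mm, so I read it as flush.

**Shaft:** its key went into the keyway with no contact force. I pushed on against the spring to a hard stop at TCP z = 66 mm, which matches the shoulder lying on the collar. The last readings held steady: about 36 N downward, fingers 24.4 mm apart on the head, and yaw within 0.1°.

**What disagreed or was not checked:**
- **Tool tilt:** the tool leaned about 0.03 rad while holding the shaft. I estimate the shaft itself leaned about 0.015 rad, but did not measure it.
- **Shoulder height:** one wrist-image width comparison suggested a gap of up to about 3 mm under the shoulder. The keyway's visible length and the hard stop both indicated it was down.
- **Side force:** about 13 N of side force remained.
- **Plunger travel:** it could not be read directly.
- **Other objects:** I never knowingly touched them, but took no final top view to confirm it.

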